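# Load the egg cooker, shut it and start it

## Robot

A 6-joint arm with a two-finger parallel gripper is mounted at the origin on a cart in front of the work surface, level with it; the furniture and walls round the work are solid. World frame = base frame: x ahead of the robot, y to its left, z up, the work surface at z = 0. Lengths are in m, angles in rad, forces in N, time in s.
With the tool pointing down it reaches from about 0.375 to 0.9 m from the base axis. Payload 3.1 kg.
Tool frame: the origin (TCP) lies between the finger pads; the fingertips stand 22 mm ahead of it and the grasp point (between the pads) lies 3 mm ahead of it; z points along the fingers, y is the line along which they close (so a half turn about z gives the same grasp; the last joint's range is limited). The gripper opens to 87 mm and grips with 3 to 60 N. Pads are 19 mm wide; open, the fingers measure 117 mm over their backs; the gripper's body (75 mm by 190 mm) begins 51 mm behind the grasp point.
Start: joints at [-1.407, 0.527, 1.433, -0, 1.181, -0.178], TCP at [0.21, -0.589, 0.224] pointing down, gripper open.
Joint ranges: [-3.08, 3.08], [-0.75, 2.2], [0.22, 2.44], [-1.43, 4.57], [0, 2.65], [-2.85, 2.85]. Speed limits (rad/s): [2.79, 2.79, 3.14, 3.14, 3.14, 3.14].

## Interface

Orientations are given as a unit quaternion [x, y, z, w].
In Python, from workcell import status, imaging, order gives the robot as it stands.
- The arm moves only by the tool carry_out, never from a script. Its argument "moves" is a list of rows, each a list of 7 numbers: the shift along the tool's x, y, z in m, then the turn, a rotation vector about the tool's x, y, z in rad, then the opening, from 0 (shut) to 1 (fully open). A call has 1 to 20 rows; each row is the pose to reach, as a shift and turn from the pose commanded when the call began, along the tool's axes at that moment; what a row does not reach only later rows make up. A row lasts 1/10 s, in which the tool goes at most 50 mm and 8.59 degrees, less where a joint would pass 70% of its speed; a pose out of reach is approached as far as the arm can. A call with a gripper value outside its range is refused whole. The fingers move at their own pace and stop on an object; "grip_force" is the grip in N (left out, the last holds). Time passes only in rows, so rows that repeat a pose let the fingers close. It gives the time, the measured TCP pose, the force, the opening and the grip force at its end, in the units of the state.
- status.state(): the state, without advancing time (a new reading comes with each control period).
- imaging.snapshot(name): name is "scene" or "side" or "wrist"; returns (picture, depth): 420x560x3 uint8, red, green, blue; 420x560 float32, m along the optical axis (not along the pixel's ray), 0 where there is no reading.
- imaging.calibration(name): a dict with "fx", "fy", "cx", "cy" (pixels), "xyz" and "orientation" of the camera in the world. Camera axes: x right, y down, z forward; pixel columns grow to the right and rows downward; lengths in m; the calibration is good to about 2 mm. A picture is of the moment at which its call begins: read the wrist's pose just before it. calibration takes no time and is no camera call; for the wrist camera it gives the pose at the moment of the call.
- order.job_done(): hands the job in; it is judged then, once.
The state is a dict: "time": time; "joints": joint angles; "joint_velocities": joint speeds; "joint_torque": joint torques, N m; "tool_pos": TCP position; "tool_rot": TCP orientation; "contact_force": force on the tool from outside, world axes, zero at the start; "torque": the same for the moment, N m; "gripper_width": finger opening in m; "gripper_force": force on a finger pad.
Only numpy, scipy, OpenCV 4.12 (cv2) and the standard library are available. Lean on these libraries where they do the work, as an engineer would, in place of code of your own. Each camera call takes 0.05 s, during which the arm holds its last target. There are 200 camera calls.

## Task

Get the egg going in the little steam cooker: take the egg that lies in the blue dish and stand it upright in the free ring with its pointed end down and its blunt end up, let go of it, then shut the clear lid completely and last push the orange start key all the way down. Eggs crack, so never squeeze or press the egg hard or let it fall, and leave the egg that is already in the cooker standing and the salt shaker and the mug where they are.

Things in the scene. Friction and masses are not known exactly. Their poses are not given: they have to be found in the camera images.
- egg: the egg to load: brown, 58 mm long, 44 mm thick, 50 to 80 g, friction about 0.6. Origin on the long axis at the widest section; +x points to the blunt end (25 mm away), -x to the pointed end (33 mm). Starts on its side in the dish, blunt end to the robot's right within 48 degrees, origin 29 mm up, long axis level within 10 degrees. A grip of 8 N is ample; over 30 N may crack it
- dish: shallow blue ceramic dish in which the egg lies, loose, 350 g, round, 62 mm across, rim 11 mm high, inner floor 7 mm high; origin at the centre of its underside, z up
- egg_2: the paler egg already standing in the left-hand ring, same size and axes as the egg (+x up); to be left alone
- cooker: cream egg cooker, fixed, turned by up to 17 degrees. Origin on the worktop, z up, front to its own -x (to the robot), +y to its left. Body x -55 to 55 mm, y -110 to 100 mm, top edge 50 mm high, open over the tray. The steel tray inside lies at 45 mm and carries two dark rings side by side along y, 74 mm apart
- free_ring (a point): centre of the free (right-hand) ring at its rim, 52 mm above the worktop, at y -20 mm in the cooker's frame, axes as the cooker. Inside diameter 32 mm, outside 38 mm; rim 7 mm above the tray, 2 mm above the body's edge. An egg standing in it has its origin 23 mm above the rim, its pointed tip 10 mm below; the well is 25 mm deep
- lid (a joint): clear box-shaped lid, 104 mm deep, 160 wide, 64 high, 3 mm walls, hinged at the cooker's rear top edge. Rad: 0 shut, grows as it opens, stop at 1.65; starts at 1.25 to 1.55. Stiff hinge: it stays where it is left and takes 1 to 2 N at the handle, so push it down until shut. Shut, its top is 116 mm above the worktop, inside 12 mm clear of an upright egg
- lid_hinge (a point): middle of the lid's hinge line, 51.5 mm above the worktop, at x 56, y 17 mm in the cooker's frame; the hinge runs along the cooker's y. The point's axes turn with the lid and equal the cooker's when it is shut
- lid_tab (a point): middle of the outer face of the dark handle tab that carries on the lid's top wall to the front, flush with it, at half width: 26 mm out, 56 wide, 9 thick. In the lid's frame (lid_hinge) it is at x -122, z 64 mm; -x runs from hinge to tab, z to the lid's outside (up when shut, away from the robot when open). With the lid open it is about 0.18 m above the worktop
- start_key (a joint): orange start key at the cooker's right-hand end, 26 x 26 mm. Value in m: 0 up, 0.012 all the way down; takes about 3 N plus a little for speed, and stays where it is left
- key_top (a point): centre of the start key's top face, 68.5 mm above the worktop when up, at x 4, y -88 mm in the cooker's frame; the lid's side wall is 12 mm from the key's edge
- salt: glass salt shaker, 44 mm across, 90 mm high, loose, left in front of the cooker; origin at the centre of its underside; to be left alone
- mug: green and white tea mug, 87 mm across and 91 mm high, loose, further left; origin at its underside; to be left alone
Things that resemble listed ones, but are neither listed nor needed, are in the scene too. Leave any purple look-alike of the egg alone.

How it is judged:
On the way, in this order (a step that is already met when the one before it is completed fails the run):
1. the egg stands upright in the free ring, blunt end up, let go, with the lid still open and the key still up (angle between egg's own x axis and vertical below 0.21 rad and horizontal distance between egg and free_ring below 0.009 m and z of egg in the frame of free_ring between 0.017 and 0.027 m and contact force between egg and the fingers below 0.05 N and value of joint lid above 0.5 rad and value of joint start_key below 0.004 m), for 0.3 s.
2. the lid is shut completely, with the start key still up (value of joint lid below 0.03 rad and value of joint start_key below 0.004 m), for 0.1 s.
3. the start key is all the way down (value of joint start_key above 0.0105 m), for 0.1 s.
At the end, for the whole second after the job is handed in: Egg at rest in the free ring, blunt end up, axis within 12 degrees of vertical, origin within 9 mm of the ring's axis and 17 to 27 mm above its rim; lid within 0.03 rad of shut; start key at least 10.5 mm down; other egg within 12 mm of its place and 17 degrees of upright (angle between egg's own x axis and vertical below 0.21 rad and horizontal distance between egg and free_ring below 0.009 m and z of egg in the frame of free_ring between 0.017 and 0.027 m and value of joint lid below 0.03 rad and value of joint start_key above 0.0105 m and linear speed of egg below 0.02 m/s and angle between egg_2's own x axis and vertical below 0.3 rad and distance of egg_2 from where it was at the start of the episode below 0.012 m); the robot touches nothing.
It fails at once if the egg is squeezed hard (over 70 N in all from the fingers) (contact force between egg and the fingers above 70 N).
It fails at once if the egg is pressed hard on the cooker, its lid or the dish (over 20 N) (contact force between egg and cooker above 20 N or contact force between egg and dish above 20 N).
It fails at once if the egg is dropped or flung (faster than 1 m/s) (linear speed of egg above 1 m/s).
It fails at once if the other egg is knocked over or out of place (12 mm, 17 degrees) (not (angle between egg_2's own x axis and vertical below 0.3 rad and distance of egg_2 from where it was at the start of the episode below 0.012 m)).
It fails at once if the salt shaker or the mug is moved more than 3 cm (distance of any of salt, mug from where it was at the start of the episode above 0.03 m).
It also fails if it takes over 72 s, if anything falls off the work surface, if the arm or the gripper's body presses on something with over 40 N, if the wrist force passes 120 N, or if a joint passes its speed limit or range.

## Working session

There is one attempt and no reset: what is moved stays moved. The work goes in short steps, Python scripts to look and compute and a tool call to move; the robot and the scene stay as the last step left them, time stands still between calls to the robot, and variables do not carry over. Pictures are saved under pics/ and viewed, at most 10 in all, crops included, and the job is handed in when it is done.

Besides the shell and the picture viewer there is one more tool, called after "Emit:" as name(argument=value, ...), one argument or row to a line, values as JSON. carry_out: Moves the arm, as the interface text tells. Its arguments: {"type":"object","properties":{"moves":{"type":"array","items":{"type":"array","items":{"type":"number"}}},"grip_force":{"type":"number"}},"required":["moves"]}

```bash
ls; mkdir -p pics
cat > h.py <<'E'
import numpy as np, cv2
from scipy.spatial.transform import Rotation as R
from workcell import status, imaging, order
def snap(n):
    c=imaging.calibration(n); p,d=imaging.snapshot(n); return p,d,c
def cloud(d,c):
    v,u=np.mgrid[:d.shape[0],:d.shape[1]]
    P=np.stack([(u-c['cx'])/c['fx']*d,(v-c['cy'])/c['fy']*d,d],-1)
    W=P@R.from_quat(c['orientation']).as_matrix().T+np.array(c['xyz'])
    W[d<=0]=np.nan; return W
def save(p,f): cv2.imwrite('pics/'+f,cv2.cvtColor(p,cv2.COLOR_RGB2BGR))
E
python3 - <<'E'
from h import *
for n in ('scene','side'):
    p,d,c=snap(n); save(p,n+'0.png'); np.savez(n+'0.npz',p=p,d=d,W=cloud(d,c)); print(n,c)
print(status.state())
E
```

```text
pics
scene {'fx': 546.6191506054278, 'fy': 546.6191506054278, 'cx': 278.90153330966564, 'cy': 214.24069210668176, 'xyz': array([-0.22883148, -0.34665118,  1.01589414]), 'orientation': array([ 0.7808938 , -0.50023834,  0.19346956, -0.32021243])}
side {'fx': 487.09706536972055, 'fy': 487.09706536972055, 'cx': 277.0808537761663, 'cy': 206.87003560241797, 'xyz': array([ 0.42898442, -0.80417317,  0.90230101]), 'orientation': array([ 0.91894315, -0.07427639,  0.0254163 , -0.38649777])}
{'time': 0.1, 'joints': array([-1.40750272e+00,  5.28389896e-01,  1.43378802e+00, -1.63076839e-05,
        1.18138658e+00, -1.78503156e-01]), 'joint_velocities': array([ 0.00011488, -0.00191167, -0.00375873,  0.00019894,  0.00222623,
       -0.00020064]), 'joint_torque': array([-1.47489322e-03, -4.40988600e+01, -1.77149802e+01,  6.35368377e-02,
        5.34248224e-02, -3.51659787e-05]), 'tool_pos': array([ 0.20939997, -0.58817499,  0.22315482]), 'tool_rot': array([ 9.85431372e-01,  1.70070686e-01, -4.24765954e-08, -9.85950551e-04]), 'contact_force': array([-0.16048634,  0.66119649, -0.45753628]), 'torque': array([-0.01869434,  0.0467779 , -0.02636139]), 'gripper_force': 0.0, 'gripper_width': 0.08708091204416038}
```

View pics/scene0.png

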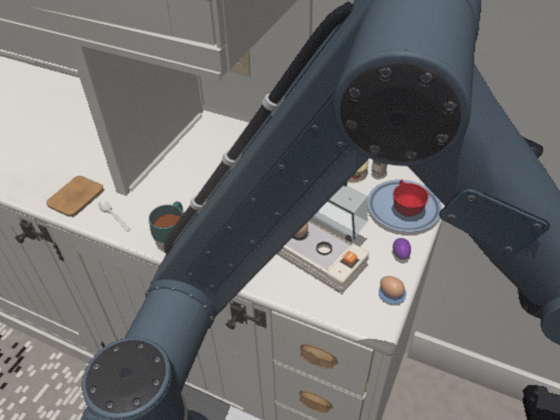

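View pics/side0.png

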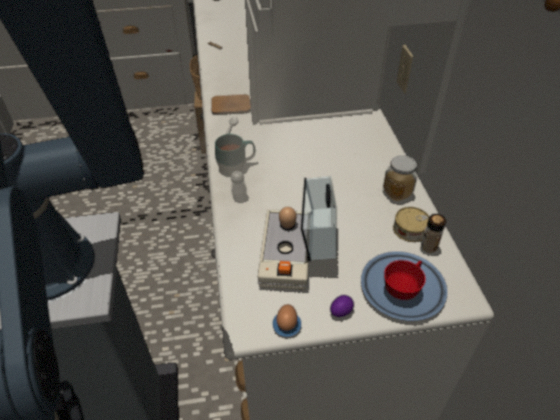

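The side view shows the egg in its dish at (288,318), the purple decoy at (342,306), the key at (285,268), the free ring at (286,247) and egg_2 at (288,217). The lid is open, its wall around x 305–335. In the scene view the egg is at (392,287) and the key at (350,258).

```bash
cat > fit.py <<'E'
from h import *
from scipy.optimize import least_squares
def eggres(q,P):
    # q: cx,cy,cz, ax vector (3)
    a=q[3:6]/np.linalg.norm(q[3:6]); r=P-q[:3]; x=r@a
    rho=np.linalg.norm(r-x[:,None]*a,axis=1)
    L=np.where(x>0,.025,.033)
    s=np.sqrt((x/L)**2+(rho/.022)**2)
    return (s-1)*.024
def fitegg(P,a0,tilt=True):
    best=None
    f=lambda q:np.r_[eggres(q,P),0.02*(np.linalg.norm(q[3:6])-1)]
    return least_squares(f,np.r_[P.mean(0)-[0,0,.008],a0],loss='soft_l1',f_scale=.002)
def hsv(p): return cv2.cvtColor(p,cv2.COLOR_RGB2HSV).astype(int)
E
cat > m1.py <<'E'
from fit import *
E=[];E2=[];K=[];D=[];B=[]
for n,eb,e2b in (('side',(265,295,315,340),(275,203,302,232)),('scene',(375,270,410,303),(292,215,312,240))):
    z=np.load(n+'0.npz');p,W=z['p'],z['W'];h=hsv(p)
    br=(h[...,0]<20)&(h[...,1]>70)&(h[...,2]>50)
    def box(b):
        m=np.zeros(br.shape,bool);m[b[1]:b[3],b[0]:b[2]]=1;return m
    ok=np.isfinite(W[...,0])
    e=W[br&box(eb)&ok];e=e[(e[:,2]>.01)];E.append(e)
    e2=W[br&box(e2b)&ok];E2.append(e2[e2[:,2]>.06])
    dd=W[(h[...,0]>95)&(h[...,0]<125)&(h[...,1]>90)&box(np.array(eb)+[-5,-5,8,8])&ok];D.append(dd)
    ky=(h[...,0]<14)&(h[...,1]>190)&(h[...,2]>120)&ok
    kk=W[ky]; kk=kk[(kk[:,2]>.064)&(kk[:,2]<.08)&(abs(kk[:,0]-.55)<.2)];K.append(kk)
    print(n,len(e),np.median(e,0),len(e2),np.median(e2,0),len(dd),dd.mean(0) if len(dd) else 0,'key',len(kk),kk.mean(0),(kk.min(0)+kk.max(0))/2)
    for nm,P in (('egg',e),('egg2',E2[-1])):
        for a0 in ((0,-1,0),(0,1,0)) if nm=='egg' else ((0,0,1),):
            r=fitegg(P,np.array(a0,float));print(' ',nm,np.round(r.x[:3],4),np.round(r.x[3:]/np.linalg.norm(r.x[3:]),3),r.cost*1e6)
for a0 in ((0,-1,0),(0,1,0)):
    P=np.vstack(E);r=fitegg(P,np.array(a0,float));print('both',np.round(r.x,4),r.cost*1e6)
P=np.vstack(E2);r=fitegg(P,np.array([0,0,1.]));print('both2',np.round(r.x,4))
E
python3 m1.py
```

```text
side 405 [ 0.52567371 -0.26084307  0.04495653] 280 [ 0.56812466 -0.01766425  0.08822001] 163 [ 0.52482546 -0.26687359  0.01109875] key 48 [ 0.53942613 -0.14988614  0.06858885] [ 0.53978192 -0.14530391  0.06905458]
  egg [ 0.5272 -0.2519  0.0302] [-0.249 -0.967  0.061] 331.84279367062
  egg [ 0.529  -0.2452  0.029 ] [ 0.251  0.932 -0.26 ] 315.7006082778281
  egg2 [ 0.5719 -0.0038  0.0757] [-0.082 -0.138  0.987] 286.69764296154455m1.py:14: RuntimeWarning: Mean of empty slice.
  print(n,len(e),np.median(e,0),len(e2),np.median(e2,0),len(dd),dd.mean(0) if len(dd) else 0,'key',len(kk),kk.mean(0),(kk.min(0)+kk.max(0))/2)
  ret = um.true_divide(
Traceback (most recent call last):
  File "m1.py", line 14, in <module>
    print(n,len(e),np.median(e,0),len(e2),np.median(e2,0),len(dd),dd.mean(0) if len(dd) else 0,'key',len(kk),kk.mean(0),(kk.min(0)+kk.max(0))/2)
                                                                                                                         ~~~~~~^^^
ValueError: zero-size array to reduction operation minimum which has no identity
```

```bash
cat >> h.py <<'E'
def tool():
    s=status.state(); return np.array(s['tool_pos']),R.from_quat(s['tool_rot']),s
def goto(p,Rt):
    "print shift and rotvec in tool frame for target p, Rt (Rotation)"
    p0,R0,_=tool(); dp=R0.inv().apply(np.array(p)-p0); rv=(R0.inv()*Rt).as_rotvec()
    print('shift',dp.round(4),'rot',rv.round(4),'rows>=',max(np.linalg.norm(dp)/.05,np.degrees(np.linalg.norm(rv))/8.59).round(1))
def tframe(z,y):
    z=np.array(z,float);z/=np.linalg.norm(z);y=np.array(y,float);y-=z*(y@z);y/=np.linalg.norm(y)
    return R.from_matrix(np.stack([np.cross(y,z),y,z],1))
E
python3 - <<'E'
from h import *
p,Rt,s=tool(); c=imaging.calibration('wrist'); Rc=R.from_quat(c['orientation'])
print(Rt.as_matrix().round(3)); print(Rt.inv().apply(c['xyz']-p).round(4)); print((Rt.inv()*Rc).as_matrix().round(3),c['fx'],c['cx'],c['cy'])
# camera over (0.54,-.17)
goto([0.50,-.19,.33],Rt)
goto([0.50,-.19,.33],tframe([0,0,-1],[0,1,0])); goto([0.50,-.19,.33],tframe([0,0,-1],[0,-1,0]))
E
```

```text
[[ 0.942  0.335 -0.   ]
 [ 0.335 -0.942  0.002]
 [ 0.    -0.002 -1.   ]]
[ 0.0751  0.     -0.1603]
[[ 0.001 -0.96  -0.28 ]
 [ 1.     0.001 -0.   ]
 [ 0.    -0.28   0.96 ]] 318.306371302302 278.4717938488162 208.7894717414519
shift [ 0.4073 -0.2779 -0.1062] rot [0. 0. 0.] rows>= 10.1
shift [ 0.4073 -0.2779 -0.1062] rot [-0.     -0.0028 -2.7998] rows>= 18.7
shift [ 0.4073 -0.2779 -0.1062] rot [-0.002   0.      0.3418] rows>= 10.1
```

Emit:
carry_out(
  moves=[
    [0,0,-0.05,0,0,0,1],
    [0.05,-0.03,-0.09,0,0,0.03,1],
    [0.09,-0.06,-0.09,0,0,0.07,1],
    [0.13,-0.09,-0.09,0,0,0.1,1],
    [0.17,-0.11,-0.09,0,0,0.13,1],
    [0.21,-0.14,-0.09,0,0,0.17,1],
    [0.25,-0.17,-0.09,0,0,0.2,1],
    [0.29,-0.2,-0.09,0,0,0.24,1],
    [0.34,-0.22,-0.09,0,0,0.27,1],
    [0.39,-0.24,-0.09,0,0,0.3,1],
    [0.43,-0.26,-0.09,0,0,0.34,1],
    [0.47,-0.27,-0.09,0,0,0.34,1],
    [0.505,-0.27,-0.09,0,0,0.34,1],
    [0.51,-0.275,-0.09,0,0,0.34,1],
    [0.51,-0.275,-0.09,0,0,0.34,1],
    [0.51,-0.275,-0.09,0,0,0.34,1],
  ],
)

```text
time: 1.7
tool_pos: [0.5966, -0.159, 0.3135]
tool_rot: [1.0, 0.001, -0.001, -0.0]
contact_force: [-0.3, 0.5, -0.1]
gripper_width: 0.0866
gripper_force: 0.0
```

Run:
```python
from h import *
p,d,c=snap('wrist'); save(p,'w1.png'); np.savez('wrist1.npz',p=p,d=d,W=cloud(d,c)); print(tool()[0],status.state()['joints'].round(3),status.state()['time'])
```

```text
[ 0.59654164 -0.1594279   0.31375346] [-4.420e-01  4.330e-01  1.339e+00 -1.000e-03  1.371e+00  1.129e+00] 1.75
```

View pics/w1.png

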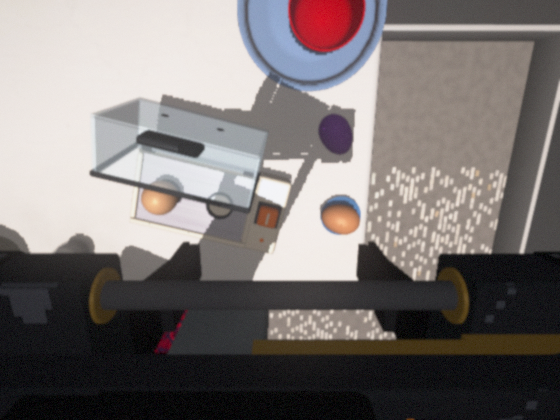

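The wrist view shows the egg at (340,217) in its dish, the key at (267,216), the free ring at (219,205), egg_2 at (158,195) and the lid over the top left.

```bash
cat > m2.py <<'E'
from fit import *
z=np.load('wrist1.npz');p,W=z['p'],z['W'];h=hsv(p);ok=np.isfinite(W[...,0])
def box(x0,y0,x1,y1):
    m=np.zeros(ok.shape,bool);m[y0:y1,x0:x1]=1;return m&ok
br=(h[...,0]<20)&(h[...,1]>70)&(h[...,2]>40)
e=W[br&box(315,195,365,240)];e=e[e[:,2]>.015]
e2=W[br&box(135,172,185,218)];e2=e2[e2[:,2]>.062]
for t0 in ((0,-1,0),(0,1,0),(-.6,-.8,0),(.6,-.8,0)):
    r=fitegg(e,np.array(t0,float));print('egg',len(e),r.x[:3].round(4),(r.x[3:]/np.linalg.norm(r.x[3:])).round(3),r.cost*1e6)
r=fitegg(e2,np.array([0,0,1.]));print('egg2',len(e2),r.x[:3].round(4),(r.x[3:]).round(3));g2=r.x[:2]
k=(h[...,0]<14)&(h[...,1]>170)&(h[...,2]>90)&box(250,195,290,235);K=W[k]
print('key',K.shape,np.median(K,0)); K=K[abs(K[:,2]-.0685)<.006]; kc=cv2.minAreaRect((K[:,:2]*1000).astype(np.float32));print(kc)
# ring: dark pixels about rim
g=box(205,190,236,222);rw=W[g];v=h[...,2][g];print('ring',rw[v<np.percentile(v,30)].mean(0),np.nanpercentile(rw[:,2],[2,50,98]))
# body edge points z~50
b=W[box(120,130,300,260)];b=b[abs(b[:,2]-.050)<.004];print(len(b),cv2.minAreaRect((b[:,:2]*1000).astype(np.float32)))
# salt & mug
for n in('side',):
    zz=np.load(n+'0.npz');w=zz['W'];s=w[165:202,225:250].reshape(-1,3);s=s[s[:,2]>.06];print('salt',np.median(s,0),s.min(0),s.max(0))
E
python3 m2.py
python3 - <<'E'
import cv2
a=cv2.imread('pics/w1.png')[90:260,80:370];cv2.imwrite('pics/w1c.png',cv2.resize(a,None,fx=2.7,fy=2.7,interpolation=cv2.INTER_CUBIC))
E
```

```text
egg 835 [ 0.5256 -0.2543  0.0282] [-0.265 -0.964 -0.029] 169.88552243254733
egg 835 [ 0.5277 -0.2454  0.0266] [ 0.171  0.916 -0.362] 217.386262634942
egg 835 [ 0.5256 -0.2543  0.0282] [-0.265 -0.964 -0.029] 169.88552242558762
egg 835 [ 0.5256 -0.2543  0.0282] [-0.265 -0.964 -0.029] 169.88552240957196
egg2 619 [ 0.5691 -0.0045  0.0745] [ 0.234 -0.259  0.937]
key (2, 3) [ 0.53449193 -0.1374938   0.06861182]
((534.491943359375, -137.49380493164062), (2.8097476959228516, 0.0), 179.356201171875)
ring [ 0.56278658 -0.08908618  0.105484  ] [0.03080228 0.15997855 0.16337955]
3037 ((555.4305419921875, -62.68238830566406), (209.31622314453125, 109.09581756591797), 76.56111907958984)
salt [0.46813415 0.14872214 0.08163898] [0.45119884 0.13793915 0.06005648] [0.48451379 0.17103165 0.09280012]
```

View pics/w1c.png

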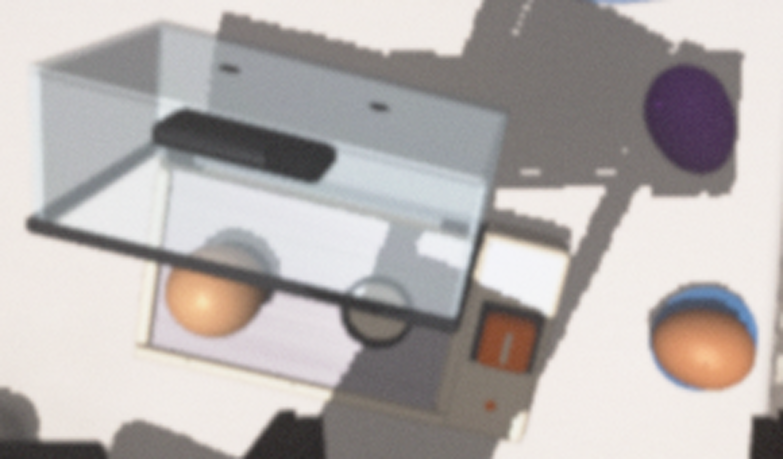

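The crop confirms the egg's position beside the key, and that the lid is open and clear of the rings. The cooker fit is consistent: ring at about (0.552, -0.077), yaw about -13.4°. Next I check reach with a small kinematic model.

```bash
cat > kin.py <<'E'
from h import *
from scipy.optimize import fsolve
L2,L3,a1,c0,off=.369,.4095,.0508,.0606,.1113
lim=np.array([[-3.08,3.08],[-.75,2.2],[.22,2.44],[-1.43,4.57],[0,2.65],[-2.85,2.85]])
def ik(p,Rt,Lt,s4=1):
    t=Rt.as_matrix()[:,2]; w=np.array(p)-Lt*t; d1=c0+Lt
    r=np.sqrt(w[0]**2+w[1]**2-off**2); q1=np.arctan2(w[1],w[0])-np.arctan2(off,r)
    X,Z=r-a1,w[2]-d1; D2=X*X+Z*Z; cg=(D2-L2**2-L3**2)/(2*L2*L3)
    if abs(cg)>1: return 'out of reach %.2f'%cg
    q3=np.arccos(cg); q2=np.arctan2(X,Z)-np.arctan2(L3*np.sin(q3),L2+L3*np.cos(q3))
    M=R.from_euler('z',q1)*R.from_euler('y',q2+q3); N=(M.inv()*Rt*R.from_euler('z',-np.pi/2)).as_matrix()
    q5=np.arccos(N[2,2]); q4=s4*np.arctan2(N[1,2],N[0,2]); q6=np.arctan2(N[2,1],-N[2,0])
    q4=(q4+1.43)%(2*np.pi)-1.43
    q=np.array([q1,q2,q3,q4,q5,q6]); return q.round(2),'' if np.all((q>lim[:,0])&(q<lim[:,1])) else 'VIOL'
psi=np.radians(-13.4); cx=np.array([np.cos(psi),np.sin(psi),0]); cy=np.array([-np.sin(psi),np.cos(psi),0])
O=np.array([.5566,-.0578,0]); ring=O-.020*cy+[0,0,.052]; UP=np.array([0,0,1.])
egg=np.array([.526,-.2535,.029]); b=np.array([-.258,-.966,0]); b/=np.linalg.norm(b)
def grasp(al,s):  # s=+1: tool x = u (down at grasp)
    t=-np.sin(al)*b-np.cos(al)*UP; u=np.cos(al)*b-np.sin(al)*UP
    return tframe(t,np.cross(t,s*u))
def place(al,s,az=0):
    f=R.from_euler('z',az).apply(cx); t=-np.sin(al)*UP+np.cos(al)*f; u=np.cos(al)*UP+np.sin(al)*f
    return tframe(t,np.cross(t,s*u))
E
python3 - <<'E'
from kin import *
print(ring)
R2=R.from_quat([1,0,0,0]); print(ik([.5966,-.159,.3135],R2,.3))
for Lt in (.25,.35):
  for al in (45,57):
    for s in (1,-1):
        a=np.radians(al); G=grasp(a,s);P=place(a,s)
        print(Lt,al,s,'G',ik(egg-.008*G.as_matrix()[:,2],G,Lt),'P',ik(ring+[0,0,.024]-.008*P.as_matrix()[:,2],P,Lt))
E
```

```text
[ 0.55196504 -0.07725552  0.052     ]
(array([-0.44,  0.43,  1.34,  0.  ,  1.37,  1.13]), '')
0.25 45 1 G (array([-0.91,  0.99,  1.42,  0.62,  1.33,  2.16]), '') P (array([-0.39,  0.46,  2.32,  2.87,  0.43, -1.44]), '')
0.25 45 -1 G (array([-0.91,  0.99,  1.42,  0.62,  1.33, -0.98]), '') P (array([-0.39,  0.46,  2.32,  2.87,  0.43,  1.71]), '')
0.25 57 1 G (array([-0.95,  1.1 ,  1.32,  0.71,  1.51,  2.11]), '') P (array([-0.38,  0.42,  2.21,  2.17,  0.09, -0.72]), '')
0.25 57 -1 G (array([-0.95,  1.1 ,  1.32,  0.71,  1.51, -1.03]), '') P (array([-0.38,  0.42,  2.21,  2.17,  0.09,  2.42]), '')
0.35 45 1 G (array([-0.99,  1.11,  1.25,  0.57,  1.4 ,  2.13]), '') P (array([-0.43,  0.5 ,  2.5 ,  2.91,  0.65, -1.52]), 'VIOL')
0.35 45 -1 G (array([-0.99,  1.11,  1.25,  0.57,  1.4 , -1.01]), '') P (array([-0.43,  0.5 ,  2.5 ,  2.91,  0.65,  1.62]), 'VIOL')
0.35 57 1 G (array([-1.04,  1.29,  1.06,  0.64,  1.6 ,  2.1 ]), '') P (array([-0.4 ,  0.38,  2.36,  2.65,  0.19, -1.23]), '')
0.35 57 -1 G (array([-1.04,  1.29,  1.06,  0.64,  1.6 , -1.04]), '') P (array([-0.4 ,  0.38,  2.36,  2.65,  0.19,  1.91]), '')
```

Run:
```python
from kin import *
for Lt in (.25,.3,.35):
  for al in (45,65,70,75):
      a=np.radians(al); G=grasp(a,-1)
      print(Lt,al,'G',ik(egg-.008*G.as_matrix()[:,2],G,Lt), *[(az,ik(ring+[0,0,.024]-.008*P.as_matrix()[:,2],P,Lt)) for az in (0,15) for P in [place(a,-1,np.radians(az))]])
a=np.radians(65);G=grasp(a,-1);t=G.as_matrix()[:,2];print(t)
goto(egg-.13*t+[0,0,.04],G)
```

```text
0.25 45 G (array([-0.91,  0.99,  1.42,  0.62,  1.33, -0.98]), '') (0, (array([-0.39,  0.46,  2.32,  2.87,  0.43,  1.71]), '')) (15, (array([-0.52,  0.46,  2.31,  2.27,  0.5 ,  1.97]), ''))
0.25 65 G (array([-0.97,  1.19,  1.25,  0.76,  1.63, -1.05]), '') (0, (array([-0.37,  0.42,  2.11,  0.32,  0.18, -2.01]), '')) (15, (array([-0.43,  0.43,  2.11,  0.74,  0.28, -2.71]), ''))
0.25 70 G (array([-0.98,  1.24,  1.2 ,  0.8 ,  1.71, -1.06]), '') (0, (array([-0.36,  0.44,  2.05,  0.14,  0.31, -1.83]), '')) (15, (array([-0.41,  0.44,  2.05,  0.42,  0.36, -2.38]), ''))
0.25 75 G (array([-0.98,  1.29,  1.15,  0.83,  1.78, -1.06]), '') (0, (array([-0.35,  0.47,  1.98,  0.07,  0.43, -1.76]), '')) (15, (array([-0.39,  0.47,  1.98,  0.24,  0.46, -2.19]), ''))
0.3 45 G (array([-0.95,  1.05,  1.34,  0.59,  1.36, -1.  ]), '') (0, (array([-0.41,  0.47,  2.41,  2.89,  0.53,  1.66]), '')) (15, (array([-0.57,  0.47,  2.4 ,  2.33,  0.58,  1.84]), ''))
0.3 65 G (array([-1.02,  1.3 ,  1.1 ,  0.73,  1.68, -1.05]), '') (0, (array([-0.37,  0.4 ,  2.18,  0.42,  0.15, -2.11]), '')) (15, (array([-0.45,  0.4 ,  2.
[... 587 characters left out ...]
 1.72]), 'VIOL'))
0.35 65 G (array([-1.06,  1.42,  0.92,  0.69,  1.75, -1.04]), '') (0, (array([-0.38,  0.37,  2.24,  0.58,  0.11, -2.28]), '')) (15, (array([-0.48,  0.38,  2.24,  0.97,  0.25, -2.99]), 'VIOL'))
0.35 70 G (array([-1.08,  1.51,  0.81,  0.73,  1.84, -1.03]), '') (0, (array([-0.37,  0.39,  2.16,  0.19,  0.25, -1.88]), '')) (15, (array([-0.44,  0.39,  2.15,  0.51,  0.32, -2.51]), ''))
0.35 75 G (array([-1.08,  1.61,  0.69,  0.78,  1.93, -1.  ]), '') (0, (array([-0.36,  0.42,  2.06,  0.09,  0.4 , -1.77]), '')) (15, (array([-0.41,  0.43,  2.06,  0.27,  0.43, -2.24]), ''))
[ 0.23386015  0.87561592 -0.42261826]
shift [-0.1008  0.2079  0.1899] rot [ 0.7367  0.9623 -1.1585] rows>= 11.2
```

Run:
```python
from kin import *
z=np.load('wrist1.npz');p,W=z['p'],z['W']
g=p.max(2)
def loc(m):
    Q=W[m]; Q=Q[np.isfinite(Q[:,0])]; q=Q-O; return np.stack([q@cx,q@cy,Q[:,2]],1)
m=np.zeros(g.shape,bool);m[128:158,132:206]=1;T=loc(m&(g<60));T=T[T[:,2]>.12];print('tab',len(T),np.percentile(T,[5,50,95],axis=0).round(4))
m[:]=0;m[168:215,90:252]=1;E=loc(m&(g<90));E=E[E[:,2]>.12];print('edge',len(E),np.percentile(E,[5,50,95],axis=0).round(4))
for th in (1.25,1.35,1.45,1.55): print(th,'edge',.056-.104*np.cos(th),.0515+.104*np.sin(th),'tab',.056-.122*np.cos(th)+.064*np.sin(th),.0515+.122*np.sin(th)+.064*np.cos(th))
a=np.radians(72);G=grasp(a,-1);t=G.as_matrix()[:,2];print(t); goto(egg-.13*t+[0,0,.04],G)
```

```text
tab 179 [[ 0.0883 -0.0106  0.1831]
 [ 0.093   0.0021  0.1896]
 [ 0.0945  0.0324  0.1953]]
edge 512 [[ 0.0356 -0.0611  0.1601]
 [ 0.0384 -0.0015  0.1617]
 [ 0.0401  0.0855  0.1628]]
1.25 edge 0.02320647431089206 0.15019440041298096 tab 0.07826568742653474 0.1874567547546787
1.35 edge 0.03322330454232369 0.15297522921397252 tab 0.09172747907555512 0.18455467762880706
1.45 edge 0.04346771198579387 0.1547421510679092 tab 0.10483229356358695 0.18032316214609725
1.55 edge 0.05383733790847839 0.1554775114756931 tab 0.11744919191614156 0.17480448821049946
[ 0.24540694  0.91884924 -0.30901699]
shift [-0.1023  0.2135  0.2047] rot [ 0.8148  1.064  -1.1235] rows>= 11.7
```

Run:
```python
from kin import *
a=np.radians(70);G=grasp(a,-1);t=G.as_matrix()[:,2];p=egg-.12*t+[0,0,.03];print(p); goto(p,G)
```

```text
[ 0.49690304 -0.36244442  0.10004242]
shift [-0.0994  0.203   0.2138] rot [ 0.7925  1.035  -1.1339] rows>= 11.5
```

Emit:
carry_out(
  moves=[
    [-0.005,0.03,0.0,0.05,0.07,-0.08,1],
    [-0.015,0.06,0.01,0.11,0.14,-0.16,1],
    [-0.025,0.09,0.02,0.17,0.22,-0.24,1],
    [-0.035,0.11,0.035,0.23,0.3,-0.33,1],
    [-0.045,0.13,0.05,0.29,0.38,-0.41,1],
    [-0.055,0.15,0.07,0.35,0.46,-0.5,1],
    [-0.065,0.17,0.09,0.41,0.54,-0.59,1],
    [-0.075,0.185,0.11,0.47,0.62,-0.68,1],
    [-0.085,0.195,0.135,0.54,0.71,-0.77,1],
    [-0.09,0.2,0.16,0.61,0.8,-0.87,1],
    [-0.095,0.203,0.18,0.67,0.88,-0.96,1],
    [-0.099,0.203,0.2,0.73,0.96,-1.05,1],
    [-0.099,0.203,0.214,0.7925,1.035,-1.134,1],
    [-0.099,0.203,0.214,0.7925,1.035,-1.134,1],
    [-0.099,0.203,0.214,0.7925,1.035,-1.134,1],
    [-0.099,0.203,0.214,0.7925,1.035,-1.134,1],
    [-0.099,0.203,0.214,0.7925,1.035,-1.134,1],
  ],
)

```text
time: 3.45
tool_pos: [0.4994, -0.3626, 0.1029]
tool_rot: [0.65, 0.501, 0.455, -0.347]
contact_force: [0.2, 0.3, -0.6]
gripper_width: 0.0869
gripper_force: 0.0
```

Run:
```python
from kin import *
p,d,c=snap('wrist'); save(p,'w2.png'); np.savez('wrist2.npz',p=p,d=d,W=cloud(d,c))
P,Rt,s=tool(); print(s['time'],P,Rt.as_matrix().round(3),s['joints'].round(3))
for Lt in (.2,.25,.3,.35):print(Lt,ik(P,Rt,Lt),ik(P,Rt,Lt,-1))
a=np.radians(70);G=grasp(a,-1);goto(egg-.12*G.as_matrix()[:,2]+[0,0,.03],G)
```

```text
3.5 [ 0.499423   -0.36255946  0.1027285 ] [[ 0.085  0.966  0.243]
 [ 0.334 -0.257  0.907]
 [ 0.939  0.004 -0.345]] [-1.128  1.1    1.145  0.704  1.922 -1.006]
0.2 (array([-1.04,  1.1 ,  1.15,  0.78,  1.87, -0.95]), '') (array([-1.04,  1.1 ,  1.15, -0.78,  1.87, -0.95]), '')
0.25 (array([-1.08,  1.23,  0.99,  0.75,  1.92, -0.96]), '') (array([-1.08,  1.23,  0.99, -0.75,  1.92, -0.96]), '')
0.3 (array([-1.13,  1.38,  0.77,  0.73,  1.99, -0.94]), '') (array([-1.13,  1.38,  0.77, -0.73,  1.99, -0.94]), '')
0.35 (array([-1.16,  1.59,  0.43,  0.74,  2.11, -0.87]), '') (array([-1.16,  1.59,  0.43, -0.74,  2.11, -0.87]), '')
shift [-0.0027 -0.0025  0.0004] rot [0.0008 0.0033 0.004 ] rows>= 0.1
```

View pics/w2.png

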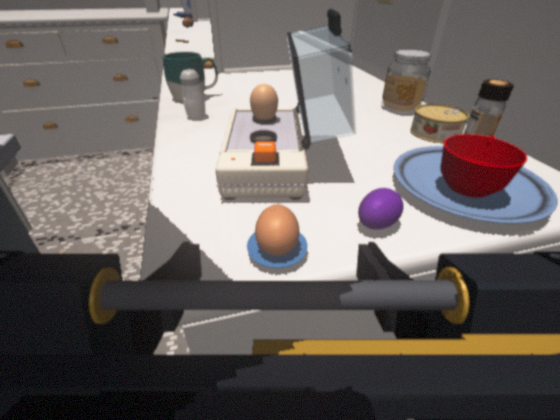

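The wrist view from the right shows the egg in its dish at (277,232) with its blunt end towards the camera. The fingers straddle it, and the decoy at (381,208) is outside the path. I refit the egg from here.

Run:
```python
from fit import *
import kin
from kin import *
z=np.load('wrist2.npz');p,W=z['p'],z['W'];h=hsv(p);ok=np.isfinite(W[...,0])
m=np.zeros(ok.shape,bool);m[195:265,250:305]=1
e=W[m&ok&(h[...,0]<20)&(h[...,1]>70)&(h[...,2]>40)];e=e[e[:,2]>.013]
r=fitegg(e,np.array([-.26,-.96,0.]));print(len(e),r.x[:3].round(4),(r.x[3:]/np.linalg.norm(r.x[3:])).round(3),r.cost*1e6)
z=np.load('wrist1.npz');p1,W1=z['p'],z['W'];h1=hsv(p1);m[:]=0;m[195:240,315:365]=1
e1=W1[m&np.isfinite(W1[...,0])&(h1[...,0]<20)&(h1[...,1]>70)&(h1[...,2]>40)];e1=e1[e1[:,2]>.015]
E=np.vstack([e,e1]);r=fitegg(E,np.array([-.26,-.96,0.]));print(r.x[:3].round(4),(r.x[3:]/np.linalg.norm(r.x[3:])).round(3),r.cost*1e6)
```

```text
1677 [ 0.5254 -0.2535  0.0285] [-0.265 -0.964  0.019] 213.6274902870908
[ 0.5255 -0.2536  0.0285] [-0.283 -0.959  0.031] 397.7926718620133
```

```bash
sed -i 's/^egg=.*/egg=np.array([.5255,-.2537,.029]); b=np.array([-.268,-.963,0]); b\/=np.linalg.norm(b)/' kin.py
python3 - <<'E'
from kin import *
a=np.radians(70);G=grasp(a,-1);t=G.as_matrix()[:,2];goto(egg-.05*t+[0,0,.005],G);goto(egg-.008*t+[0,0,.002],G)
E
```

```text
shift [-0.026  -0.0036  0.0787] rot [-0.009   0.0033  0.0076] rows>= 1.7
shift [-0.0287 -0.0032  0.1218] rot [-0.009   0.0033  0.0076] rows>= 2.5
```

Emit:
carry_out(
  moves=[
    [-0.014,-0.002,0.03,-0.005,0.002,0.004,1],
    [-0.022,-0.003,0.055,-0.009,0.003,0.008,1],
    [-0.026,-0.0035,0.08,-0.009,0.003,0.008,1],
    [-0.0275,-0.0033,0.1,-0.009,0.003,0.008,1],
    [-0.0285,-0.0032,0.115,-0.009,0.003,0.008,1],
    [-0.0287,-0.0032,0.122,-0.009,0.003,0.008,1],
    [-0.0287,-0.0032,0.122,-0.009,0.003,0.008,1],
    [-0.0287,-0.0032,0.122,-0.009,0.003,0.008,1],
    [-0.0287,-0.0032,0.122,-0.009,0.003,0.008,1],
  ],
)

```text
time: 4.4
tool_pos: [0.5233, -0.2611, 0.0318]
tool_rot: [0.652, 0.495, 0.457, -0.348]
contact_force: [0.2, 0.2, 0.2]
gripper_width: 0.0872
gripper_force: 0.0
```

Run:
```python
from kin import *
from fit import *
a=np.radians(70);G=grasp(a,-1);t=G.as_matrix()[:,2];goto(egg-.008*t+[0,0,.002],G)
P,Rt,s=tool();print(P,s['contact_force'],s['joints'].round(2))
p,d,c=snap('wrist'); save(p,'w3.png')
```

```text
shift [ 0.0019  0.0001 -0.0004] rot [-0.     -0.0018 -0.0015] rows>= 0.0
[ 0.52330577 -0.26114312  0.03175009] [0.15813105 0.18874061 0.18617449] [-1.04  1.15  1.32  0.75  1.71 -1.1 ]
```

View pics/w3.png

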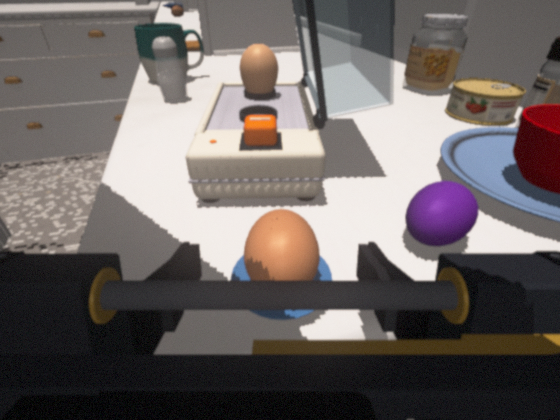

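The egg sits centred between the fingers at (282,250). I close with 8 N.

Emit:
carry_out(
  moves=[
    [0.001,0,0,0,0,0,0.7],
    [0.001,0,0,0,0,0,0.6],
    [0.001,0,0,0,0,0,0.5],
    [0.001,0,0,0,0,0,0.45],
    [0.001,0,0,0,0,0,0.4],
    [0.001,0,0,0,0,0,0.4],
    [0.001,0,0,0,0,0,0.4],
    [0.001,0,0,0,0,0,0.4],
  ],
  grip_force=8,
)

```text
time: 5.25
tool_pos: [0.5233, -0.2595, 0.0323]
tool_rot: [0.652, 0.494, 0.457, -0.349]
contact_force: [-0.1, 1.0, -0.1]
gripper_width: 0.0411
gripper_force: 7.9
```

Emit:
carry_out(
  moves=[
    [0.009,0,-0.003,0,0,0,0.4],
    [0.02,0,-0.007,0,0,0,0.4],
    [0.04,0,-0.015,0,0,0,0.4],
    [0.065,0,-0.024,0,0,0,0.4],
    [0.09,0,-0.033,0,0,0,0.4],
    [0.113,0,-0.042,0,0,0,0.4],
    [0.14,0,-0.051,0,0,0,0.4],
    [0.15,0,-0.055,0,0,0,0.4],
    [0.15,0,-0.055,0,0,0,0.4],
  ],
)

```text
time: 6.15
tool_pos: [0.5237, -0.261, 0.1939]
tool_rot: [0.652, 0.496, 0.457, -0.347]
contact_force: [0.5, 0.0, -1.3]
gripper_width: 0.0417
gripper_force: 7.8
```

Run:
```python
from kin import *
from fit import *
P,Rt,s=tool();print(P,s['gripper_width'],s['joints'].round(2))
ps=[]
for n,l in (('side',.25),('scene',.25)):
    p,d,c=snap(n);W=cloud(d,c);h=hsv(p);np.savez(n+'4.npz',p=p,W=W)
    m=np.isfinite(W[...,0])&(h[...,0]<20)&(h[...,1]>70)&(h[...,2]>40)&(np.linalg.norm(W-(P+.008*Rt.as_matrix()[:,2]),axis=2)<.05)
    e=W[m]; print(n,len(e)); ps.append(e)
    if n=='side':
        q=Rt.inv(); k=c; 
        u=(R.from_quat(c['orientation']).inv()).apply(P-c['xyz']); px=int(u[0]/u[2]*c['fx']+c['cx']);py=int(u[1]/u[2]*c['fy']+c['cy'])
        save(cv2.resize(p[max(0,py-60):py+60,max(0,px-80):px+80],None,fx=4,fy=4),'s4.png')
p,d,c=snap('wrist');save(p,'w4.png');W=cloud(d,c);h=hsv(p)
m=np.isfinite(W[...,0])&(h[...,0]<20)&(h[...,1]>70)&(h[...,2]>40)&(np.linalg.norm(W-(P+.008*Rt.as_matrix()[:,2]),axis=2)<.05);ps.append(W[m]);print('wrist',m.sum())
for e in ps+[np.vstack(ps)]:
    if len(e)<60: continue
    r=fitegg(e,np.array([-.268,-.963,0]));ax=r.x[3:]/np.linalg.norm(r.x[3:])
    print(r.x[:3].round(4),ax.round(3),'tool',Rt.inv().apply(r.x[:3]-P).round(4),Rt.inv().apply(ax).round(3),r.cost*1e6/len(e))
```

```text
[ 0.52372548 -0.26100249  0.19387074] 0.041710652925810714 [-1.04  0.91  1.36  0.78  1.85 -0.96]
side 499
scene 379
wrist 4348
[ 0.5258 -0.2532  0.1914] [-0.271 -0.961  0.056] tool [ 0.0005 -0.0001  0.0084] [-0.288 -0.004 -0.957] 0.6748486895099847
[ 0.5239 -0.2523  0.1882] [-0.252 -0.967 -0.029] tool [-0.0025 -0.0022  0.0098] [-0.369  0.016 -0.929] 1.1582470027033807
[ 0.5234 -0.254   0.1876] [-0.265 -0.964  0.035] tool [-0.0036 -0.0022  0.0085] [-0.309  0.002 -0.951] 0.1655063119886622
[ 0.5235 -0.2539  0.1878] [-0.232 -0.973 -0.011] tool [-0.0034 -0.0021  0.0084] [-0.352  0.037 -0.935] 0.5387220874316431
```

View pics/s4.png

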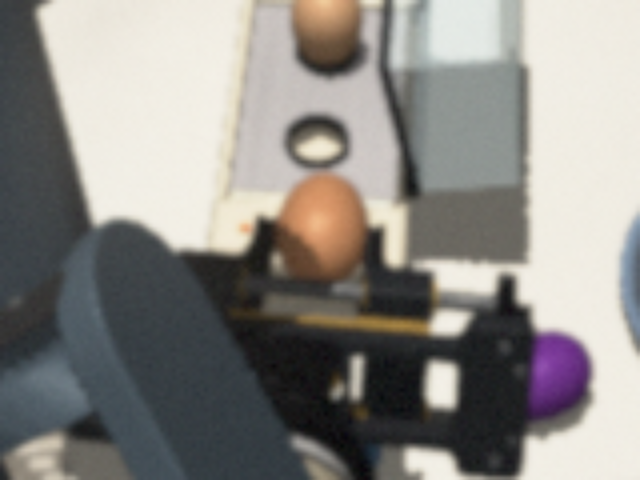

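The egg is held upright relative to the tool as intended, with the free ring visible at (318,140) in the crop. Next is the move to above the ring.

```bash
cat >> kin.py <<'E'
eo=np.array([-.0025,-.001,.0086]); PA=np.arcsin(.947)
def ptcp(h,az=0):
    P=place(PA,-1,az); return ring+[0,0,.023+h]-P.apply(eo),P
E
python3 - <<'E'
from kin import *
for h in (.09,.0):
    p,P=ptcp(h); print(p,P.apply([-.32,0,-.947]),ik(p,P,.2),ik(p,P,.25)); goto(p,P)
p0,R0,_=tool();p,P=ptcp(.09)
rv=(R0.inv()*P).as_rotvec()
for f in (.25,.5,.75):
    Rf=R0*R.from_rotvec(rv*f); q=p0+(p-p0)*f+[0,0,.06*np.sin(np.pi*f)]
    print(f,Rf.as_matrix()[:,2].round(2),q,R0.inv().apply(q-p0).round(3),(rv*f).round(3),ik(q,Rf,.22))
E
```

```text
[ 0.54720634 -0.07509385  0.17234112] [-1.13637851e-03  2.70723548e-04  9.99603739e-01] (array([-0.35,  0.28,  1.95,  0.07,  0.58, -1.74]), '') (array([-0.36,  0.25,  2.01,  0.07,  0.56, -1.75]), '')
shift [ 0.0448 -0.0262  0.1803] rot [ 0.7548 -1.1815 -1.5745] rows>= 14.1
[ 0.54720634 -0.07509385  0.08234112] [-1.13637851e-03  2.70723548e-04  9.99603739e-01] (array([-0.35,  0.47,  1.99,  0.11,  0.36, -1.79]), '') (array([-0.36,  0.44,  2.04,  0.12,  0.33, -1.8 ]), '')
shift [-0.0399 -0.0258  0.2107] rot [ 0.7548 -1.1815 -1.5745] rows>= 14.1
0.25 [ 0.09  0.78 -0.62] [ 0.52913354 -0.2139165   0.22884004] [ 0.051 -0.007  0.031] [ 0.189 -0.295 -0.394] (array([-0.82,  0.66,  1.44,  0.64,  1.7 , -1.17]), '')
0.5 [ 0.04  0.53 -0.85] [ 0.53515781 -0.16764228  0.24172279] [ 0.079 -0.013  0.07 ] [ 0.377 -0.591 -0.787] (array([-0.68,  0.48,  1.55,  0.45,  1.47, -1.42]), '')
0.75 [ 0.12  0.21 -0.97] [ 0.54118208 -0.12136807  0.21945836] [ 0.074 -0.02   0.121] [ 0.566 -0.886 -1.181] (array([-0.52,  0.33,  1.74,  0.28,  1.09, -1.64]), '')
```

Emit:
carry_out(
  moves=[
    [0.006,-0.001,0.004,0.023,-0.035,-0.047,0.4],
    [0.015,-0.002,0.008,0.053,-0.083,-0.11,0.4],
    [0.026,-0.003,0.014,0.09,-0.142,-0.189,0.4],
    [0.038,-0.005,0.022,0.136,-0.213,-0.283,0.4],
    [0.049,-0.006,0.03,0.181,-0.284,-0.378,0.4],
    [0.059,-0.008,0.038,0.226,-0.354,-0.472,0.4],
    [0.067,-0.009,0.047,0.272,-0.425,-0.567,0.4],
    [0.074,-0.011,0.056,0.317,-0.496,-0.661,0.4],
    [0.078,-0.012,0.067,0.362,-0.567,-0.756,0.4],
    [0.08,-0.014,0.078,0.408,-0.638,-0.85,0.4],
    [0.08,-0.016,0.089,0.453,-0.709,-0.945,0.4],
    [0.079,-0.017,0.101,0.498,-0.78,-1.039,0.4],
    [0.076,-0.019,0.114,0.543,-0.851,-1.134,0.4],
    [0.071,-0.02,0.128,0.589,-0.922,-1.228,0.4],
    [0.066,-0.022,0.139,0.626,-0.981,-1.307,0.4],
    [0.06,-0.023,0.151,0.664,-1.04,-1.386,0.4],
    [0.054,-0.024,0.163,0.702,-1.099,-1.464,0.4],
    [0.049,-0.025,0.173,0.732,-1.146,-1.527,0.4],
    [0.045,-0.026,0.18,0.755,-1.1815,-1.5745,0.4],
    [0.045,-0.026,0.18,0.755,-1.1815,-1.5745,0.4],
  ],
)

```text
time: 8.3
tool_pos: [0.5443, -0.073, 0.1703]
tool_rot: [0.114, 0.981, -0.018, 0.158]
contact_force: [-1.2, -0.3, -1.3]
gripper_width: 0.0416
gripper_force: 7.8
```

```bash
cat > look.py <<'E'
from kin import *
from fit import *
import sys
def look(tag,pic=None):
    P,Rt,s=tool();print(s['time'],P,s['gripper_width'],s['contact_force'].round(2),s['joints'].round(2))
    ps=[]
    for n in ('side','scene','wrist'):
        p,d,c=snap(n);W=cloud(d,c);h=hsv(p);np.savez(f'{n}{tag}.npz',p=p,W=W,d=d)
        g=P+Rt.apply(eo)
        m=np.isfinite(W[...,0])&(h[...,0]<20)&(h[...,1]>70)&(h[...,2]>40)&(np.linalg.norm(W-g,axis=2)<.045)&(W[...,2]>.062)
        e=W[m]
        if n==pic: save(p,f'{n}{tag}.png')
        if len(e)<100: print(n,len(e));continue
        ps.append(e); r=fitegg(e,UP);ax=r.x[3:]/np.linalg.norm(r.x[3:])
        print(n,len(e),r.x[:3].round(4),ax.round(3),'tool',Rt.inv().apply(r.x[:3]-P).round(4),r.cost*1e6/len(e))
    r=fitegg(np.vstack(ps),UP);print('all',r.x[:3].round(4),(r.x[3:]/np.linalg.norm(r.x[3:])).round(3),'ring',ring)
if __name__=='__main__': look(sys.argv[1],sys.argv[2])
E
python3 look.py 5 side
python3 - <<'E'
from kin import *
for h in (.09,.03,.0): goto(*ptcp(h))
E
```

```text
8.3 [ 0.54433766 -0.07303543  0.17034887] 0.041552126855741306 [-1.21 -0.27 -1.28] [-0.36  0.41  1.92  0.09  0.49 -1.77]
side 186 [ 0.5467 -0.073   0.1651] [-0.077 -0.072  0.994] tool [-0.0005  0.0006  0.0057] 1.199153800169324
scene 110 [ 0.5504 -0.0753  0.1732] [ 0.525 -0.064  0.849] tool [-0.007  -0.0008 -0.0007] 0.7744836089244921
wrist 4287 [ 0.5488 -0.0766  0.1645] [ 0.005 -0.003  1.   ] tool [-0.003  -0.0024  0.0071] 0.10959173283023638
all [ 0.5487 -0.0762  0.1643] [-0.049 -0.089  0.995] ring [ 0.55196504 -0.07725552  0.052     ]
shift [0.0013 0.0007 0.0004] rot [-0.0002  0.0005 -0.0008] rows>= 0.0
shift [0.0206 0.0007 0.0572] rot [-0.0002  0.0005 -0.0008] rows>= 1.2
shift [0.0303 0.0007 0.0856] rot [-0.0002  0.0005 -0.0008] rows>= 1.8
```

Run:
```python
from kin import *
from scipy.spatial.transform import Rotation as R
c=imaging.calibration('side');Rc=R.from_quat(c['orientation'])
def proj(w):
    q=Rc.inv().apply(np.atleast_2d(w)-c['xyz']);return np.stack([q[:,0]/q[:,2]*c['fx']+c['cx'],q[:,1]/q[:,2]*c['fy']+c['cy']],1)
rp=proj(ring)[0];print('pred px',rp)
z=np.load('side0.npz');p=z['p'];u0,v0=int(rp[0]),int(rp[1])
g=p.max(2)[v0-16:v0+17,u0-18:u0+19]
ths=90
m=(g<ths).astype(np.uint8);n,l,st,ce=cv2.connectedComponentsWithStats(m)
for i in range(1,n):
    if st[i,4]>15: print(st[i],ce[i]+[u0-18,v0-16])
ang=np.linspace(0,2*np.pi,60)[:,None];circ=ring+.019*(np.cos(ang)*cx+np.sin(ang)*cy);q=proj(circ);print('pred outer bbox',q.min(0),q.max(0))
im=cv2.resize(p[v0-40:v0+41,u0-50:u0+51],None,fx=6,fy=6,interpolation=cv2.INTER_CUBIC)
for r in (.016,.019):
    q=proj(ring+r*(np.cos(ang)*cx+np.sin(ang)*cy));cv2.polylines(im,[np.int32((q-[u0-50,v0-40]+.5)*6)],True,(0,255,0) if r<.018 else (255,0,0),1)
save(im,'ring.png')
```

```text
pred px [284.48616621 246.44203553]
[11 11 16 13 99] [284.76767677 246.11111111]
pred outer bbox [276.23774986 240.26689491] [292.73011415 252.77318597]
```

View pics/ring.png

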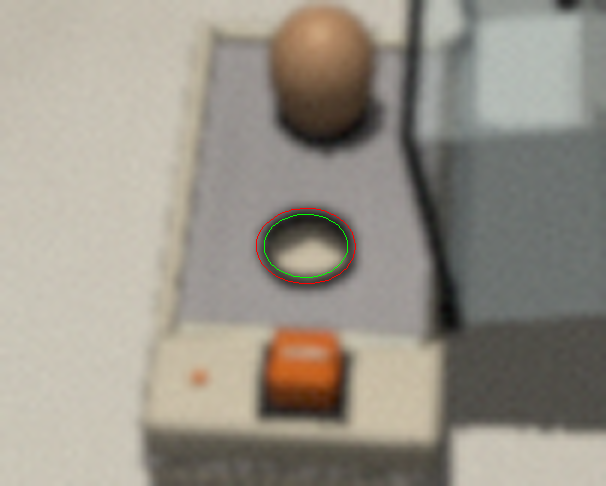

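The projected ring circle lands on the real one at (305,245) in the crop, so the ring position is good to about 1 mm.

```bash
sed -i 's/^eo=np.array([^)]*)/eo=np.array([-.003,-.002,.0076])/' kin.py
python3 - <<'E'
from kin import *
for h in (.012,.0): goto(*ptcp(h))
E
```

```text
shift [0.0269 0.0017 0.0752] rot [-0.0002  0.0005 -0.0008] rows>= 1.6
shift [0.0308 0.0017 0.0866] rot [-0.0002  0.0005 -0.0008] rows>= 1.8
```

Emit:
carry_out(
  moves=[
    [0.004,0.0015,0.01,0,0,0,0.4],
    [0.009,0.0015,0.024,0,0,0,0.4],
    [0.015,0.0015,0.04,0,0,0,0.4],
    [0.02,0.0015,0.054,0,0,0,0.4],
    [0.024,0.0015,0.066,0,0,0,0.4],
    [0.0265,0.0015,0.074,0,0,0,0.4],
    [0.027,0.0015,0.075,0,0,0,0.4],
    [0.027,0.0015,0.075,0,0,0,0.4],
    [0.027,0.0015,0.075,0,0,0,0.4],
    [0.027,0.0015,0.075,0,0,0,0.4],
  ],
)

```text
time: 9.45
tool_pos: [0.5473, -0.0741, 0.0945]
tool_rot: [0.115, 0.98, -0.02, 0.163]
contact_force: [-0.2, 0.8, -1.3]
gripper_width: 0.0419
gripper_force: 7.8
```

```bash
python3 look.py 6 wrist
python3 - <<'E'
from kin import *
for h in (.012,.0): goto(*ptcp(h))
E
```

```text
9.45 [ 0.54725231 -0.07413105  0.0944986 ] 0.04193506540051526 [-0.17  0.84 -1.29] [-0.36  0.57  1.98  0.15  0.27 -1.83]
side 174 [ 0.5505 -0.0736  0.0885] [ 0.011 -0.056  0.998] tool [-0.001   0.0013  0.0066] 1.2389278452279233
scene 67
wrist 4361 [ 0.5485 -0.0752  0.0865] [-0.006 -0.002  1.   ] tool [ 0.0012 -0.0008  0.0081] 0.1538973367493512
all [ 0.5487 -0.0752  0.0869] [ 0.044 -0.05   0.998] ring [ 0.55196504 -0.07725552  0.052     ]
shift [ 0.     -0.0001  0.0011] rot [-0.0006  0.0024  0.0004] rows>= 0.0
shift [ 0.0039 -0.0001  0.0124] rot [-0.0006  0.0024  0.0004] rows>= 0.3
```

View pics/wrist6.png

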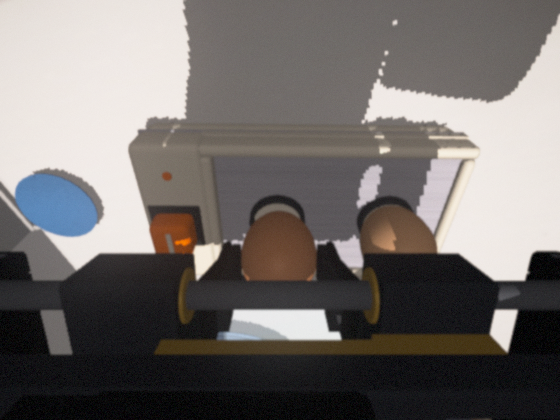

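The wrist view from the robot side shows the egg at (278,250) over the free ring, whose arc is at (277,200). The gold rods at (185,295) and (370,295) could contaminate the colour mask, so I check numerically.

Run:
```python
from kin import *
from fit import *
c=imaging.calibration('wrist');Rc=R.from_quat(c['orientation'])
def proj(w):
    q=Rc.inv().apply(np.atleast_2d(w)-c['xyz']);return np.stack([q[:,0]/q[:,2]*c['fx']+c['cx'],q[:,1]/q[:,2]*c['fy']+c['cy']],1)
ang=np.linspace(0,2*np.pi,90)[:,None]
for r in (.016,.019):
    q=proj(ring+r*(np.cos(ang)*cx+np.sin(ang)*cy));print('ring',r,q.min(0).round(1),q.max(0).round(1))
z=np.load('wrist6.npz');p,W=z['p'],z['W'];g=p.max(2)
for col in (270,278,286): print(col,g[188:215,col])
for row in (204,208): print(row,g[row,240:316])
P,Rt,s=tool()
h=hsv(p)
m=np.isfinite(W[...,0])&(h[...,0]<20)&(h[...,1]>70)&(h[...,2]>40);m[:,:230]=0;m[:,325:]=0;m[:205]=0;m[279:]=0
e=W[m];e=e[(e[:,2]>.06)];print(len(e),e.min(0),e.max(0))
ys,xs=np.where(m);print('egg mask px',xs.min(),xs.max(),ys.min())
for o in ([-.003,-.002,.0076],[.0012,-.0008,.0081],[-.001,-.001,.008]):
    cen=P+Rt.apply(o); th,ph=np.meshgrid(np.linspace(0,np.pi,40),np.linspace(0,2*np.pi,60))
    S=np.stack([.022*np.sin(th)*np.cos(ph),.022*np.sin(th)*np.sin(ph),np.where(th<np.pi/2,.025,.033)*np.cos(th)],-1).reshape(-1,3)+cen
    q=proj(S);print(o,cen.round(4),'sil',q.min(0).round(1),q.max(0).round(1),'res mm',1e3*np.median(eggres(np.r_[cen,UP],e)))
    r=fitegg(e,UP)
print(r.x,Rt.inv().apply(r.x[:3]-P))
```

```text
ring 0.016 [252.8 204.8] [300.5 242.4]
ring 0.019 [248.4 200.9] [305.  245.7]
270 [ 93  96  93  96  92  91  86  72  48  35  37  31  37  31  35  55  84 102
 114 118 115 118 114 104  89  83  81]
278 [ 94  92  93  91  94  84  74  52  36  26  37  35  36  37  50  76  99 112
 117 117 117 114 101  91  86  83  80]
286 [ 91  95  92  93  90  90  92  83  65  46  34  33  36  36  32  40  60  88
 110 114 119 115 112 102  92  82  81]
204 [ 93  92  96  94  94  93  91  93  96  92  97  91  93  85  73  54  45  38
  33  32  34  36  36  37  34  42  51  61  63  74  84  88  96  96  98  97
  99  99  99  96 100  91  95  93  80  69  60  54  41  41  34  34  33  32
  35  32  31  34  39  57  74  86  91  91  91  92  92  88  92  90  90  92
  89  95  91  93]
208 [ 95  94  97  98  95  94  89  92  95  93  91  79  61  41  37  30  33  41
  36  45  60  79  99 108 113 116 118 117 117 117 115 117 117 117 118 114
 118 115 117 112 119 118 121 115 118 118 119 120 115 115 111 106  92  75
  55  42  36  32  31  27  33  41  61  80  91  92  91  94  94  91  90  88
  91  94  91  89]
4289 [ 0.52573172 -0.09570106  0.06629807] [ 0.55811479 -0.05254197  0.11084989]
egg mask px 230 317 211
[-0.003, -0.002, 0.0076] [ 0.5517 -0.0771  0.088 ] sil [238.1 216.6] [314.7 305.4] res mm 2.292889376395797
[0.0012, -0.0008, 0.0081] [ 0.5483 -0.0751  0.0862] sil [240.1 209.9] [317.  298.2] res mm -0.14386900316729356
[-0.001, -0.001, 0.008] [ 0.5502 -0.0757  0.087 ] sil [239.9 213.3] [316.5 301.8] res mm 1.1643937857330615
[ 5.48512817e-01 -7.52147583e-02  8.64584947e-02 -4.87974772e-03
  1.48800091e-04  9.99988116e-01] [ 0.0008485  -0.00088613  0.00795856]
```

```bash
sed -i 's/^eo=np.array([^)]*)/eo=np.array([.0005,-.001,.008])/' kin.py; echo 'ring=np.array([.5508,-.0770,.052])' >> kin.py
python3 - <<'E'
from kin import *
for h in (.01,.004,.0,-.002): goto(*ptcp(h))
E
```

```text
shift [-0.0017 -0.0011  0.0022] rot [-0.0006  0.0024  0.0004] rows>= 0.1
shift [ 0.0002 -0.0011  0.0079] rot [-0.0006  0.0024  0.0004] rows>= 0.2
shift [ 0.0015 -0.0011  0.0117] rot [-0.0006  0.0024  0.0004] rows>= 0.2
shift [ 0.0022 -0.0011  0.0135] rot [-0.0006  0.0024  0.0004] rows>= 0.3
```

Emit:
carry_out(
  moves=[
    [-0.0017,-0.001,0.002,0,0,0,0.4],
    [-0.001,-0.001,0.004,0,0,0,0.4],
    [0,-0.001,0.007,0,0,0,0.4],
    [0.0005,-0.001,0.009,0,0,0,0.4],
    [0.001,-0.001,0.01,0,0,0,0.4],
    [0.001,-0.001,0.01,0,0,0,0.4],
  ],
  grip_force=6,
)

```text
time: 10.2
tool_pos: [0.5492, -0.0756, 0.084]
tool_rot: [0.115, 0.98, -0.019, 0.163]
contact_force: [0.8, 0.2, 0.3]
gripper_width: 0.0414
gripper_force: 5.9
```

```bash
python3 look.py 7 wrist
python3 - <<'E'
from kin import *
for h in (.0,-.002): goto(*ptcp(h))
E
```

```text
10.2 [ 0.5492036  -0.07561015  0.08404062] 0.04144648068697092 [0.83 0.2  0.33] [-0.36  0.59  1.98  0.17  0.25 -1.85]
side 163 [ 0.552  -0.0754  0.0778] [ 0.139 -0.137  0.981] tool [-0.0005  0.0008  0.0068] 1.325705611899864
scene 66
wrist 4299 [ 0.5505 -0.0767  0.0763] [0.008 0.001 1.   ] tool [ 0.0011 -0.0008  0.0078] 0.10855163068952954
all [ 0.5506 -0.0767  0.0767] [ 0.064 -0.04   0.997] ring [ 0.5508 -0.077   0.052 ]
shift [0.0004 0.     0.0014] rot [-0.0006  0.0021  0.0004] rows>= 0.0
shift [0.0011 0.     0.0033] rot [-0.0006  0.0021  0.0004] rows>= 0.1
```

Emit:
carry_out(
  moves=[
    [0.0002,0,0.0007,0,0,0,0.4],
    [0.0004,0,0.0014,0,0,0,0.4],
    [0.0004,0,0.0014,0,0,0,0.4],
  ],
)

```text
time: 10.65
tool_pos: [0.5501, -0.076, 0.0833]
tool_rot: [0.115, 0.98, -0.02, 0.164]
contact_force: [1.7, 0.6, 5.1]
gripper_width: 0.0419
gripper_force: 6.2
```

The egg is seated (about 5 N contact). I release gently.

Emit:
carry_out(
  moves=[
    [-0.0002,0,-0.0007,0,0,0,0.46],
    [-0.0002,0,-0.0007,0,0,0,0.5],
    [-0.0002,0,-0.0007,0,0,0,0.53],
    [-0.0002,0,-0.0007,0,0,0,0.57],
    [-0.0002,0,-0.0007,0,0,0,0.61],
    [-0.0002,0,-0.0007,0,0,0,0.64],
    [-0.0002,0,-0.0007,0,0,0,0.64],
    [-0.0002,0,-0.0007,0,0,0,0.64],
  ],
)

```text
time: 11.45
tool_pos: [0.5487, -0.0754, 0.0832]
tool_rot: [0.115, 0.98, -0.019, 0.162]
contact_force: [0.8, 0.3, 0.0]
gripper_width: 0.0555
gripper_force: 0.0
```

```bash
python3 look.py 8 wrist
python3 - <<'E'
from kin import *
p,Rt,s=tool();t=Rt.as_matrix()[:,2]; goto(p+[0,0,.1],Rt);goto(p-.08*t,Rt);print(Rt.inv().apply([0,0,1]).round(3),Rt.inv().apply(cx).round(3),Rt.inv().apply(cy).round(3))
E
```

```text
11.45 [ 0.54867238 -0.07541958  0.08315405] 0.05545489835962526 [0.77 0.29 0.02] [-0.36  0.59  1.98  0.17  0.25 -1.85]
side 170 [ 0.5554 -0.076   0.0763] [ 0.112 -0.221  0.969] tool [-0.0041  0.001   0.0086] 2.5201250117727136
scene 61
wrist 3903 [ 0.5544 -0.0775  0.0738] [ 0.174 -0.018  0.985] tool [-0.0027 -0.0007  0.0107] 0.1304946847449434
all [ 0.5547 -0.0775  0.0745] [ 0.244 -0.047  0.969] ring [ 0.5508 -0.077   0.052 ]
shift [-0.0323 -0.0001 -0.0947] rot [0. 0. 0.] rows>= 2.0
shift [ 0.   -0.   -0.08] rot [0. 0. 0.] rows>= 1.6
[-0.323 -0.001 -0.947] [-0.947 -0.     0.323] [-0.     1.    -0.001]
```

Released, but the egg leans about 10° away from the robot. I turn the open fingers to match, regrasp, straighten it and release again.

Emit:
carry_out(
  moves=[
    [-0.0005,0,0,0,0.05,0,0.64],
    [-0.001,0,-0.0002,0,0.1,0,0.64],
    [-0.0016,0,-0.0003,0,0.15,0,0.64],
    [-0.0016,0,-0.0003,0,0.15,0,0.64],
    [-0.0016,0,-0.0003,0,0.15,0,0.64],
  ],
)

```text
time: 12.1
tool_pos: [0.55, -0.0757, 0.084]
tool_rot: [0.116, 0.989, -0.011, 0.089]
contact_force: [-0.3, 0.4, -0.5]
gripper_width: 0.0554
gripper_force: 0.0
```

```bash
cat >> look.py <<'E'
def wl(tag):
    P,Rt,s=tool();print(s['time'],P.round(4),s['gripper_width'],s['contact_force'].round(2))
    p,d,c=snap('wrist');W=cloud(d,c);h=hsv(p);np.savez(f'wrist{tag}.npz',p=p,W=W)
    m=np.isfinite(W[...,0])&(h[...,0]<20)&(h[...,1]>70)&(h[...,2]>40)&(np.linalg.norm(W-(ring+[0,0,.023]),axis=2)<.036)&(W[...,2]>.06)
    e=W[m];r=fitegg(e,UP);ax=r.x[3:]/np.linalg.norm(r.x[3:]);t=np.degrees(np.arccos(ax[2]))
    print(len(e),r.x[:3].round(4),ax.round(3),'tilt',t.round(1),'d',(r.x[:3]-ring).round(4),'tool',Rt.inv().apply(r.x[:3]-P).round(4),'ax tool',Rt.inv().apply(ax).round(3))
E
python3 -c "
from look import *
wl(9);print(status.state()['joints'].round(2))"
```

```text
12.1 [ 0.55   -0.0757  0.084 ] 0.05543779879193695 [-0.27  0.39 -0.48]
3918 [ 0.5544 -0.0775  0.0739] [ 0.174 -0.022  0.984] tilt 10.1 d [ 0.0036 -0.0005  0.0219] tool [-0.0027 -0.0007  0.0107] ax tool [-0.347  0.018 -0.938]
[-0.35  0.6   1.86  0.04  0.5  -1.72]
```

Emit:
carry_out(
  moves=[
    [0,0,0,0,0,0,0.58],
    [0,0,0,0,0,0,0.52],
    [0,0,0,0,0,0,0.48],
    [0,0,0,0,0,0,0.44],
    [0,0,0,0,0,0,0.4],
    [0,0,0,0,0,0,0.4],
    [0,0,0,0,0,0,0.4],
  ],
  grip_force=5,
)

```text
time: 12.85
tool_pos: [0.55, -0.0757, 0.084]
tool_rot: [0.116, 0.989, -0.011, 0.088]
contact_force: [-0.7, 0.6, -0.6]
gripper_width: 0.0401
gripper_force: 4.7
```

Emit:
carry_out(
  moves=[
    [0.0009,0,-0.0003,0,-0.04,0,0.4],
    [0.0018,0,-0.0005,0,-0.08,0,0.4],
    [0.0027,0,-0.0005,0,-0.12,0,0.4],
    [0.0036,0,-0.0005,0,-0.16,0,0.4],
    [0.0036,0,-0.0005,0,-0.16,0,0.4],
    [0.0036,0,-0.0005,0,-0.16,0,0.4],
    [0.0036,0,-0.0005,0,-0.16,0,0.4],
  ],
)

```text
time: 13.55
tool_pos: [0.5471, -0.0751, 0.084]
tool_rot: [0.115, 0.979, -0.02, 0.167]
contact_force: [-0.3, -0.3, -0.3]
gripper_width: 0.0402
gripper_force: 4.7
```

```bash
python3 -c "
from look import *
wl(10)"
```

```text
13.55 [ 0.5471 -0.0751  0.084 ] 0.04023006443441388 [-0.3  -0.26 -0.25]
3953 [ 0.5528 -0.0773  0.075 ] [0.035 0.012 0.999] tilt 2.1 d [ 0.002  -0.0003  0.023 ] tool [-0.0027 -0.0009  0.0105] ax tool [-0.361  0.019 -0.932]
```

Upright now: 2° tilt and exactly 23 mm above the rim. I release on the spot.

Emit:
carry_out(
  moves=[
    [0,0,0,0,0,0,0.46],
    [0,0,0,0,0,0,0.48],
    [0,0,0,0,0,0,0.51],
    [0,0,0,0,0,0,0.54],
    [0,0,0,0,0,0,0.58],
    [0,0,0,0,0,0,0.62],
    [0,0,0,0,0,0,0.65],
    [0,0,0,0,0,0,0.65],
    [0,0,0,0,0,0,0.65],
  ],
)

```text
time: 14.5
tool_pos: [0.5466, -0.0749, 0.0839]
tool_rot: [0.115, 0.979, -0.02, 0.167]
contact_force: [0.4, -0.4, -0.2]
gripper_width: 0.0561
gripper_force: 0.0
```

```bash
python3 -c "
from look import *
wl(11)
p,Rt,s=tool(); print(Rt.inv().apply([0,0,1]).round(3))"
```

```text
14.5 [ 0.5466 -0.0749  0.0839] 0.056132477423817675 [ 0.39 -0.44 -0.25]
3834 [ 0.5535 -0.0772  0.074 ] [ 0.11  -0.003  0.994] tilt 6.3 d [ 0.0027 -0.0002  0.022 ] tool [-0.0035 -0.0006  0.0118] ax tool [-0.432  0.022 -0.902]
[-0.332 -0.001 -0.943]
```

The egg stands with a 6° lean, well inside 12°. I retract and plan the lid.

Emit:
carry_out(
  moves=[
    [0,0,-0.01,0,0,0,0.65],
    [0,0,-0.025,0,0,0,0.65],
    [0,0,-0.045,0,0,0,0.65],
    [0,0,-0.07,0,0,0,0.65],
    [0,0,-0.1,0,0,0,0.65],
    [0,0,-0.13,0,0,0,0.65],
    [0,0,-0.16,0,0,0,0.5],
    [0,0,-0.18,0,0,0,0.3],
    [0,0,-0.19,0,0,0,0.1],
    [0,0,-0.19,0,0,0,0],
    [0,0,-0.19,0,0,0,0],
  ],
)

```text
time: 15.65
tool_pos: [0.4849, -0.0601, 0.2627]
tool_rot: [0.115, 0.979, -0.02, 0.167]
contact_force: [0.4, 0.4, 0.0]
gripper_width: 0.0245
gripper_force: 0.0
```

```bash
cat >> kin.py <<'E'
hinge=O+.056*cx+.017*cy+[0,0,.0515]
def lidpt(th,x,z,y=0): return hinge+cx*(x*np.cos(th)+z*np.sin(th))+UP*(-x*np.sin(th)+z*np.cos(th))+y*cy
TD=tframe([0,0,-1],cy)
E
python3 - <<'E'
from kin import *
from look import wl
wl(12)
z=np.load('side4.npz');W=z['W'].reshape(-1,3);W=W[np.isfinite(W[:,0])];q=W-O;l=np.stack([q@cx,q@cy,W[:,2]],1)
k=(l[:,0]>.1)&(l[:,0]<.3)&(abs(l[:,1]-.017)<.13)&(l[:,2]>.02)&(l[:,2]<.3)
H,_,_=np.histogram2d(l[k,0],l[k,1],bins=[np.arange(.1,.31,.02),np.arange(-.12,.17,.03)]);print(H.astype(int))
print('zmax far',l[k&(l[:,0]>.13)].max(0) if (k&(l[:,0]>.13)).any() else None)
th=1.38
c=lidpt(th,-.118,.064);print('contact',c)
tip=c+.03*cx+[0,0,-.008]
for p in (tip+[0,0,.022+.07],tip+[0,0,.022]): print(p,ik(p,TD,.22));goto(p,TD)
E
```

```text
15.65 [ 0.4849 -0.0601  0.2627] 0.024459310827851466 [0.42 0.41 0.01]
1183 [ 0.5533 -0.077   0.0738] [0.106 0.002 0.994] tilt 6.1 d [ 0.0025 -0.      0.0218] tool [-0.0038 -0.0005  0.2016] ax tool [-0.426  0.026 -0.904]
[[  0 119  58  51  50  54  53  11   0]
 [  0   0   0   0   0   0   0   2   0]
 [  0   0   0   0   0   0   0   0   0]
 [  3  11   1   0   0   0   0   0   0]
 [  8   6  20   5   0   0   0   0   0]
 [  6   0   0  15   0   0   0   0   0]
 [ 29 106   1   8   4   0   0   0   0]
 [ 23 144  65   1   9   0   0   0   0]
 [ 34 154  92   0  15   0  49  63  13]
 [ 72 222  14   0  12   3 107  73  52]]
zmax far [0.29998718 0.14688991 0.06989018]
contact [ 0.65437466 -0.06361745  0.17949573]
[ 0.68355793 -0.07056988  0.26349573] (array([-0.27,  0.66,  1.12,  0.  ,  1.35, -1.6 ]), '')
shift [-0.1852  0.0359  0.0635] rot [-0.0004  0.3368  0.    ] rows>= 4.0
[ 0.68355793 -0.07056988  0.19349573] (array([-0.27,  0.72,  1.21, -0.  ,  1.21, -1.6 ]), '')
shift [-0.162   0.0359  0.1295] rot [-0.0004  0.3368  0.    ] rows>= 4.2
```

Emit:
carry_out(
  moves=[
    [-0.02,0.004,0.005,0,0.04,0,0],
    [-0.05,0.01,0.015,0,0.1,0,0],
    [-0.085,0.016,0.028,0,0.16,0,0],
    [-0.12,0.023,0.04,0,0.22,0,0],
    [-0.155,0.03,0.053,0,0.28,0,0],
    [-0.185,0.036,0.0635,0,0.337,0,0],
    [-0.185,0.036,0.0635,0,0.337,0,0],
    [-0.185,0.036,0.0635,0,0.337,0,0],
    [-0.177,0.036,0.085,0,0.337,0,0],
    [-0.169,0.036,0.11,0,0.337,0,0],
    [-0.162,0.036,0.1295,0,0.337,0,0],
    [-0.162,0.036,0.1295,0,0.337,0,0],
    [-0.162,0.036,0.1295,0,0.337,0,0],
  ],
)

```text
time: 17.0
tool_pos: [0.6829, -0.0704, 0.1948]
tool_rot: [0.117, 0.993, -0.0, 0.0]
contact_force: [-0.5, 0.2, 0.1]
gripper_width: 0.0006
gripper_force: 0.0
```

Run:
```python
from kin import *
p,Rt,s=tool();print(s['time'],p,s['gripper_width'],s['contact_force'].round(2));goto(p,TD)
# path: tip touches tab at lid x=-.118, z=.064; finger half thickness in x ~.010
for th in (1.38,1.3,1.2,1.1,1.0,.9,.8,.7,.6,.5,.4,.3,.2,.1,.05,0):
    c=lidpt(th,-.116,.064); q=c+.0095*np.sin(th)*cx+[0,0,.022-.006*np.sin(th)]
    print(th,Rt.inv().apply(q-p).round(3))
```

```text
17.0 [ 0.6829441  -0.07042535  0.19479858] 0.0006062738328019893 [-0.51  0.18  0.07]
shift [0. 0. 0.] rot [-0.0006  0.0001 -0.    ] rows>= 0.0
1.38 [0.02  0.    0.001]
1.3 [ 0.03  -0.    -0.002]
1.2 [ 0.043 -0.    -0.004]
1.1 [ 0.057 -0.    -0.006]
1.0 [ 0.071 -0.    -0.006]
0.9 [ 0.084 -0.    -0.005]
0.8 [ 0.098 -0.    -0.002]
0.7 [ 0.111 -0.     0.001]
0.6 [ 0.124 -0.     0.006]
0.5 [0.136 0.    0.012]
0.4 [0.148 0.    0.019]
0.3 [0.159 0.    0.028]
0.2 [0.169 0.    0.037]
0.1 [0.178 0.    0.047]
0.05 [0.182 0.    0.052]
0 [0.186 0.    0.057]
```

Emit:
carry_out(
  moves=[
    [0.01,0,0,0,0,0,0],
    [0.02,0,0.0,0,0,0,0],
    [0.028,0,-0.002,0,0,0,0],
    [0.036,0,-0.003,0,0,0,0],
    [0.043,0,-0.004,0,0,0,0],
    [0.05,0,-0.005,0,0,0,0],
    [0.057,0,-0.006,0,0,0,0],
    [0.064,0,-0.006,0,0,0,0],
    [0.071,0,-0.006,0,0,0,0],
    [0.078,0,-0.006,0,0,0,0],
    [0.084,0,-0.005,0,0,0,0],
    [0.091,0,-0.004,0,0,0,0],
    [0.098,0,-0.002,0,0,0,0],
    [0.105,0,-0.001,0,0,0,0],
    [0.111,0,0.001,0,0,0,0],
    [0.111,0,0.001,0,0,0,0],
    [0.111,0,0.001,0,0,0,0],
  ],
)

```text
time: 18.7
tool_pos: [0.5758, -0.0448, 0.1935]
tool_rot: [0.117, 0.993, -0.0, 0.0]
contact_force: [-0.3, -0.3, 0.2]
gripper_width: 0.0005
gripper_force: 0.0
```

```bash
cat > lidm.py <<'E'
from kin import *
p,Rt,s=tool();print(s['time'],p,s['contact_force'].round(2),s['joints'].round(2))
p_,d,c=snap('side');W=cloud(d,c);g=p_.max(2);save(p_,'lid%d.png'%(s['time']*100))
Q=W[np.isfinite(W[...,0])&(g<75)];q=Q-O;l=np.stack([q@cx,q@cy,Q[:,2]],1)
k=(l[:,0]>-.09)&(l[:,0]<.12)&(l[:,1]>-.075)&(l[:,1]<-.055)&(l[:,2]>.055)&(l[:,2]<.2)
print('right rim pts',k.sum())
if k.sum()>5:
    e=l[k];th=np.arctan2(e[:,2]-.0515,.056-e[:,0]);print('theta',np.percentile(th,[10,50,90]).round(3))
print('tip contact theta est', end=' ')
from scipy.optimize import brentq
f=lambda th:(lidpt(th,-.116,.064)+.0095*np.sin(th)*cx+[0,0,.022]-p)@np.array([*(cx[:2]*np.sin(th)),np.cos(th)])
try: print(brentq(f,-.1,1.4))
except Exception as e: print(f(-.1),f(1.4))
E
python3 lidm.py
```

```text
18.7 [ 0.57582916 -0.04484426  0.19348147] [-0.31 -0.33  0.23] [-0.27  0.5   1.59 -0.    1.05 -1.61]
right rim pts 468
theta [0.864 1.177 1.381]
tip contact theta est 0.6817209230377276
```

Run:
```python
from kin import *
for n in ('wrist','side'):
    p_,d,c=snap(n);W=cloud(d,c);g=p_.max(2)
    ok=np.isfinite(W[...,0]);Q=W[ok];q=Q-O;l=np.stack([q@cx,q@cy,Q[:,2]],1);dk=g[ok]<75
    k=(abs(l[:,1]-.017)<.075)&(l[:,2]>.106)&(l[:,2]<.26)&(l[:,0]>-.1)&(l[:,0]<.15)
    for nm,kk in (('dark',k&dk),('light',k&~dk)):
        H,_,_=np.histogram2d(l[kk,2],l[kk,0],bins=[np.arange(.1,.261,.02),np.arange(-.1,.16,.02)]);print(n,nm);print(H[::-1].astype(int))
```

```text
wrist dark
[[   0    0    0    0    0  386  125    0    0    0    0    0]
 [   0    0    0    0    0  353   20    0    0    0    0    0]
 [   0    0    0    0    0  587    0    0    0    0    0    0]
 [   0    0    0    0  185 1679    0    0    0    0    0    0]
 [   0    0    0    0    0   59    0    0    0    0    0    0]
 [   0    0    0    0    0    0    0    0    0    0    0    0]
 [   0    0    0  925  348    0    0    0    0    0    0    0]
 [   0    0    0    0    0    0    0    0    0    0    0    0]]
wrist light
[[   0    0    0    0    0   20   39    0    0    0    0    0]
 [   0    0    0    0    0    2    1    0    0    0    0    0]
 [   0    0    0    0    0   46    0    0    0    0    0    0]
 [   0    0    0    0  103   34    0    0    0    0    0    0]
 [   0    0    0    0    0 3253   93    0    0    0    0    0]
 [   0    0    0    0 4346 3652    0    0    0    0    0    0]
 [   0    0    0  201 2877    0    0    0    0    0    0    0]
 [   0    0    0    0    0    0    0    0    0    0    0    0]]
side dark
[[ 0  0  0  0  0  0  0  0  0  0  0  0]
 [ 0  0  0  0  0  0  0  0  0  0  0  0]
 [ 0  0  0  0  0  0  0  0  0  0  0  0]
 [ 0  0  0  0  0 78  0  0  0  0  0  0]
 [ 0  0  0  0  0  8  8  0  0  0  0  0]
 [ 0  0  0  0  0  1  0  0  0  0  0  0]
 [ 0  0  0 16 22  0  1  1  0  0  0  0]
 [ 0  0  0  0  0  0  0  0  0  0  0  0]]
side light
[[  0   0   0   0   0   0   0   0   0   0   0   0]
 [  0   0   0   0   0   0   0   0   0   0   0   0]
 [  0   0   0   0   0   0   0   0   0   0   0   0]
 [  0   0   0   0   0   4   0   0   0   0   0   0]
 [  0   0   0   0   0 107 257   2   0   0   0   0]
 [  0   0   0   0 168  87  20 344  14   0   0   0]
 [  0   0   0   9 126   0   0  17 400  17   0   0]
 [  0   0   0   0   0   0   0   0   5 294   0   0]]
```

The lid follows, with its rim at about 0.72 rad. I continue to shut.

Emit:
carry_out(
  moves=[
    [0.007,0,0.002,0,0,0,0],
    [0.013,0,0.005,0,0,0,0],
    [0.019,0,0.008,0,0,0,0],
    [0.025,0,0.011,0,0,0,0],
    [0.031,0,0.0145,0,0,0,0],
    [0.037,0,0.018,0,0,0,0],
    [0.043,0,0.0225,0,0,0,0],
    [0.048,0,0.027,0,0,0,0],
    [0.053,0,0.0315,0,0,0,0],
    [0.058,0,0.036,0,0,0,0],
    [0.063,0,0.041,0,0,0,0],
    [0.067,0,0.046,0,0,0,0],
    [0.071,0,0.051,0,0,0,0],
    [0.073,0,0.054,0,0,0,0],
    [0.073,0,0.056,0,0,0,0],
    [0.073,0,0.056,0,0,0,0],
  ],
)

```text
time: 20.45
tool_pos: [0.5053, -0.0282, 0.1372]
tool_rot: [0.117, 0.993, -0.0, 0.001]
contact_force: [-0.1, -0.2, -0.7]
gripper_width: 0.0007
gripper_force: 0.0
```

Run:
```python
from kin import *
p,Rt,s=tool();print(s['time'],p,'tip z',p[2]-.022,s['contact_force'].round(2),s['joints'].round(2))
q=p-O;print('tip in cooker',q@cx,q@cy,'expect x',.056-.116)
```

```text
20.45 [ 0.50530207 -0.0281548   0.1372164 ] tip z 0.11521640012621884 [-0.09 -0.18 -0.74] [-0.28  0.5   1.81 -0.    0.83 -1.61]
tip in cooker -0.05677159868331796 0.016949951008453937 expect x -0.060000000000000005
```

Emit:
carry_out(
  moves=[
    [0,0,0.001,0,0,0,0],
    [0,0,0.002,0,0,0,0],
    [0,0,0.003,0,0,0,0],
    [0,0,0.004,0,0,0,0],
    [0,0,0.004,0,0,0,0],
    [0,0,0.004,0,0,0,0],
  ],
)

```text
time: 21.05
tool_pos: [0.5053, -0.028, 0.1335]
tool_rot: [0.117, 0.993, -0.0, 0.001]
contact_force: [-0.1, -0.2, -0.4]
gripper_width: 0.0002
gripper_force: 0.0
```

Run:
```python
from kin import *
p,Rt,s=tool();print(s['time'],p,'tip z',p[2]-.022,s['contact_force'].round(2))
```

```text
21.05 [ 0.50527648 -0.02804484  0.13347107] tip z 0.11147106906684978 [-0.1  -0.19 -0.38]
```

Run:
```python
from kin import *
for n in ('wrist','side'):
    p_,d,c=snap(n);W=cloud(d,c);g=p_.max(2); save(p_,'lidE_%s.png'%n)
    ok=np.isfinite(W[...,0]);Q=W[ok];q=Q-O;l=np.stack([q@cx,q@cy,Q[:,2]],1);dk=g[ok]<75
    k=(abs(l[:,1]-.017)<.085)&(l[:,2]>.04)&(l[:,2]<.2)&(l[:,0]>-.1)&(l[:,0]<.15)
    for nm,kk in (('dark',k&dk),('light',k&~dk)):
        H,_,_=np.histogram2d(l[kk,2],l[kk,0],bins=[np.arange(.04,.201,.01),np.arange(-.1,.14,.02)]);print(n,nm);print(H[::-1].astype(int))
```

```text
wrist dark
[[  0  63  16   0   0   0   0   0   0   0   0]
 [  0   5 474   0   0   0   0   0   0   0   0]
 [  0  56  48   0   0   0   0   0   0   0   0]
 [  0 273   0   0   0   0   0   0   0   0   0]
 [  0 340   5   0   0   0   0   0   0   0   0]
 [  0 288   0   0   0   0   0   0   0   0   0]
 [  0 711   0   0   0   0   0   0   0   0   0]
 [  0 818   0   3   2   0   0   0   0   0   0]
 [  0   0   0   0   0   0   0   0   0   0   0]
 [  0   0   3   0   0   0   0   0   0   0   0]
 [  0   0   6   0   0   0   0   0   0   0   0]
 [  0   0   0   0   0   0   0   0   0   0   0]
 [  0   0 918   0   0   0   0   0   0   0   0]
 [  0   0 277   0   0   0   0   0   0   0   0]
 [  0   0   0   0   0   0   0   0   0   0   0]
 [  0   0   0   0   0   0   0   0   0   0   0]]
wrist light
[[   0    0    0    0    0    0    0    0    0    0    0]
 [   0    0    7    0    0    0    0    0    0    0    0]
 [   0    0    0    0    0    0    0    0    0    0    0]
 [   0    0    0    0    0    0    0    0    0    0    0]
 [   0    0    1    0    0    0    0    0    0    0    0]
 [   0    0    0    0    0    0   
[... 1255 characters left out ...]
   0   0   0   0   0   0   0   0   0   0]
 [  0   0   0   0   0   0   0   0   0   0   0]
 [  0   0   0   0   0   0   0   0   0   0   0]
 [  0   0   0   0   0   0   0   0   0   0   0]
 [  0   0   0   0   0   0   0   0   0   0   0]
 [  0   0  16  31   2   0   0   0   0   0   0]
 [  0   4  37 295 465 447 305  77   0   0   0]
 [  0   0   3  27  19  38 169 380   4   0   0]
 [  0   0   8  15   9  18   5   8   0   0   0]
 [  0   0   6  11   2   4   4   2   0   0   0]
 [  0   0   7  15   2   0   3   4   0   0   0]
 [  0   0  16   6   2   3   6   2   0   0   0]
 [  0   0   0   0   0   1   1   0   0   0   0]
 [  0   0  18  17  13   5  18   7   8   0   0]
 [  0   0   8   5   5   6   6  12   1   0   0]]
```

View pics/lidE_side.png

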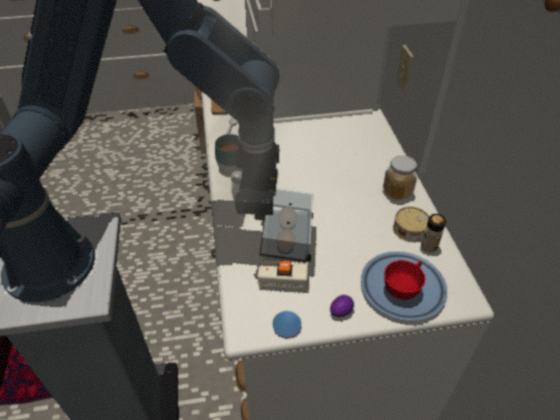

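The lid looks nearly shut in the side view: lid box at (290,230), both eggs inside, key still up at (285,268). The rim seems to sit a little high, so I measure its angle.

Run:
```python
from kin import *
p_,d,c=snap('side');W=cloud(d,c)
q=W-O;l=np.stack([q@cx,q@cy,W[...,2]],-1).reshape(-1,3);l=l[np.isfinite(l[:,0])]
k=(l[:,0]>-.04)&(l[:,0]<.06)&(abs(l[:,1]-.017)<.07)&(l[:,2]>.105)&(l[:,2]<.14)
A=np.c_[l[k,0],l[k,1]-.017,np.ones(k.sum())];s,*_=np.linalg.lstsq(A,l[k,2],rcond=None);print('lid top plane dz/dx,dz/dy,z0',s.round(4),'z at hinge x',s[0]*.056+s[2])
for x0 in np.arange(-.05,.12,.01):
    kk=k&(abs(l[:,0]-x0)<.005)
    if kk.sum()>10: print(round(x0,3),np.median(l[kk,2]).round(4),kk.sum())
p_,d,c=snap('wrist');W=cloud(d,c);g=p_.max(2)
q=W-O;l=np.stack([q@cx,q@cy,W[...,2]],-1);ok=np.isfinite(l[...,0])&(g<75)
for lo,hi in((.055,.09),(.115,.14)):
    kk=ok&(l[...,2]>lo)&(l[...,2]<hi)&(abs(l[...,1]-.017)<.09)&(l[...,0]>-.1)&(l[...,0]<0);print(lo,kk.sum(),np.percentile(l[kk],[5,50,95],axis=0).round(4).tolist())
p,Rt,s=tool();c2=lidpt(0,0,0)
```

```text
lid top plane dz/dx,dz/dy,z0 [-0.1243  0.0027  0.1246] z at hinge x 0.11763300175249228
-0.04 0.1293 45
-0.03 0.128 125
-0.02 0.1269 195
-0.01 0.1256 197
0.0 0.1246 196
0.01 0.1232 196
0.02 0.1222 199
0.03 0.1211 196
0.04 0.1198 200
0.05 0.1181 197
0.06 0.1174 84
0.055 1205 [[-0.0551, -0.0532, 0.0682], [-0.0536, 0.0151, 0.0711], [-0.0518, 0.0873, 0.0729]]
0.115 1527 [[-0.0705, -0.0069, 0.1266], [-0.0682, 0.0175, 0.1299], [-0.0627, 0.0421, 0.1373]]
```

Run:
```python
from kin import *
p_,d,c=snap('wrist');W=cloud(d,c);q=W-O;l=np.stack([q@cx,q@cy,W[...,2]],-1)
p,Rt,s=tool()
tip=p-[0,0,.022];w=R.from_quat(c['orientation']).inv().apply(tip-c['xyz']);print('tip px',w[0]/w[2]*c['fx']+c['cx'],w[1]/w[2]*c['fy']+c['cy'],w[2])
for col in (278,263,240,210):
    print('col',col)
    for r in range(180,340,5): print(r,p_[r,col].tolist(),d[r,col].round(3),(l[r,col]*1000).round(0).tolist())
```

```text
tip px 279.84275054977 247.74724310746274 0.19680561461680668
col 278
180 [116, 114, 110] 0.299 [-77.0, 16.0, -1.0]
185 [120, 113, 112] 0.3 [-73.0, 16.0, -0.0]
190 [119, 113, 112] 0.301 [-68.0, 16.0, -1.0]
195 [119, 113, 111] 0.304 [-63.0, 16.0, -1.0]
200 [119, 115, 112] 0.305 [-58.0, 16.0, -1.0]
205 [116, 111, 105] 0.306 [-53.0, 16.0, -1.0]
210 [97, 89, 82] 0.285 [-54.0, 16.0, 21.0]
215 [97, 91, 83] 0.268 [-55.0, 16.0, 38.0]
220 [111, 103, 94] 0.258 [-54.0, 16.0, 48.0]
225 [119, 111, 99] 0.258 [-50.0, 16.0, 50.0]
230 [36, 35, 34] 0.236 [-54.0, 16.0, 72.0]
235 [69, 67, 69] 0.233 [-51.0, 16.0, 75.0]
240 [28, 30, 30] 0.176 [-69.0, 16.0, 130.0]
245 [30, 29, 29] 0.172 [-68.0, 16.0, 134.0]
250 [24, 23, 28] 0.165 [-68.0, 16.0, 141.0]
255 [26, 26, 26] 0.16 [-68.0, 16.0, 147.0]
260 [19, 19, 20] 0.156 [-67.0, 16.0, 151.0]
265 [22, 21, 21] 0.155 [-66.0, 16.0, 153.0]
270 [15, 16, 17] 0.155 [-63.0, 16.0, 153.0]
275 [31, 29, 30] 0.156 [-60.0, 16.0, 153.0]
280 [51, 52, 55] 0.089 [-91.0, 16.0, 214.0]
285 [42, 41, 42] 0.086 [-92.0, 16.0, 217.0]
290 [44, 42, 43] 0.085 [-91.0, 16.0, 218.0]
295 [44, 46
[... 3952 characters left out ...]
260 [35, 33, 33] 0.09 [-96.0, -3.0, 211.0]
265 [26, 26, 25] 0.086 [-96.0, -2.0, 215.0]
270 [31, 28, 27] 0.084 [-96.0, -2.0, 217.0]
275 [23, 25, 25] 0.081 [-97.0, -1.0, 221.0]
280 [26, 27, 30] 0.08 [-96.0, -1.0, 222.0]
285 [18, 16, 21] 0.078 [-95.0, -1.0, 224.0]
290 [24, 25, 24] 0.077 [-95.0, -0.0, 225.0]
295 [26, 24, 27] 0.077 [-94.0, -0.0, 226.0]
300 [28, 28, 30] 0.078 [-92.0, -1.0, 225.0]
305 [21, 21, 26] 0.078 [-91.0, -1.0, 225.0]
310 [22, 26, 23] 0.079 [-89.0, -1.0, 225.0]
315 [22, 22, 25] 0.08 [-87.0, -1.0, 225.0]
320 [25, 21, 28] 0.079 [-87.0, -1.0, 226.0]
325 [30, 27, 29] 0.079 [-85.0, -1.0, 226.0]
330 [29, 29, 32] 0.079 [-84.0, -1.0, 226.0]
335 [25, 21, 25] 0.081 [-82.0, -1.0, 225.0]
```

The tab top is still at z 0.130 and follows the finger, so the lid is about 0.12 rad from shut. I keep pushing down and watch the force.

Emit:
carry_out(
  moves=[
    [0,0,0.002,0,0,0,0],
    [0,0,0.004,0,0,0,0],
    [0,0,0.006,0,0,0,0],
    [0,0,0.006,0,0,0,0],
  ],
)

```text
time: 21.7
tool_pos: [0.505, -0.028, 0.1271]
tool_rot: [0.117, 0.993, -0.0, 0.0]
contact_force: [0.2, -0.4, 0.1]
gripper_width: 0.0006
gripper_force: 0.0
```

```bash
cat > lp.py <<'E'
from kin import *
p,Rt,s=tool();print(s['time'],p,s['contact_force'].round(2),s['gripper_width'])
p_,d,c=snap('side');W=cloud(d,c)
q=W-O;l=np.stack([q@cx,q@cy,W[...,2]],-1).reshape(-1,3);l=l[np.isfinite(l[:,0])]
k=(l[:,0]>-.035)&(l[:,0]<.06)&(abs(l[:,1]-.017)<.07)&(l[:,2]>.105)&(l[:,2]<.14)
A=np.c_[l[k,0],l[k,1]-.017,np.ones(k.sum())];w,*_=np.linalg.lstsq(A,l[k,2],rcond=None);print('slope',w.round(4))
p_,d,c=snap('wrist');W=cloud(d,c);q=W-O;l=np.stack([q@cx,q@cy,W[...,2]],-1)
for col in (240,278):print(col,[(r,*(l[r,col]*1000).round(0).tolist()) for r in range(225,280,5)])
E
python3 lp.py
```

```text
21.7 [ 0.50497375 -0.02797743  0.12711626] [ 0.24 -0.37  0.05] 0.000583544503227138
slope [-0.0756  0.0015  0.1214]
240 [(225, -52.0, -14.0, 49.0), (230, -74.0, -5.0, 121.0), (235, -73.0, -5.0, 124.0), (240, -70.0, -5.0, 125.0), (245, -67.0, -5.0, 125.0), (250, -64.0, -5.0, 124.0), (255, -96.0, 5.0, 202.0), (260, -97.0, 5.0, 206.0), (265, -96.0, 6.0, 209.0), (270, -96.0, 6.0, 211.0), (275, -96.0, 6.0, 214.0)]
278 [(225, -52.0, 16.0, 48.0), (230, -73.0, 16.0, 118.0), (235, -73.0, 16.0, 124.0), (240, -70.0, 16.0, 124.0), (245, -68.0, 16.0, 127.0), (250, -68.0, 16.0, 134.0), (255, -68.0, 16.0, 141.0), (260, -68.0, 16.0, 145.0), (265, -66.0, 16.0, 146.0), (270, -63.0, 16.0, 147.0), (275, -60.0, 16.0, 147.0)]
```

Emit:
carry_out(
  moves=[
    [0,0,0.002,0,0,0,0],
    [0,0,0.004,0,0,0,0],
    [0,0,0.006,0,0,0,0],
    [0,0,0.008,0,0,0,0],
    [0,0,0.009,0,0,0,0],
    [0,0,0.01,0,0,0,0],
    [0,0,0.01,0,0,0,0],
  ],
)

```text
time: 22.5
tool_pos: [0.5053, -0.0281, 0.1175]
tool_rot: [0.117, 0.993, -0.0, 0.001]
contact_force: [0.3, 0.7, -0.4]
gripper_width: 0.0004
gripper_force: 0.0
```

```bash
python3 lp.py
```

```text
22.5 [ 0.50526139 -0.02806154  0.11747358] [ 0.27  0.72 -0.37] 0.00038817903290829523
slope [-0.0017  0.0017  0.1169]
240 [(225, -78.0, -5.0, 113.0), (230, -76.0, -5.0, 116.0), (235, -73.0, -5.0, 116.0), (240, -70.0, -5.0, 116.0), (245, -66.0, -5.0, 114.0), (250, -63.0, -5.0, 114.0), (255, -96.0, 5.0, 193.0), (260, -96.0, 5.0, 196.0), (265, -96.0, 6.0, 199.0), (270, -96.0, 6.0, 202.0), (275, -96.0, 6.0, 205.0)]
278 [(225, -78.0, 16.0, 114.0), (230, -75.0, 16.0, 115.0), (235, -73.0, 16.0, 115.0), (240, -69.0, 16.0, 114.0), (245, -68.0, 16.0, 118.0), (250, -68.0, 16.0, 125.0), (255, -68.0, 16.0, 131.0), (260, -68.0, 16.0, 137.0), (265, -65.0, 16.0, 137.0), (270, -63.0, 16.0, 137.0), (275, -60.0, 16.0, 137.0)]
```

Emit:
carry_out(
  moves=[
    [0,0,0.001,0,0,0,0],
    [0,0,0.002,0,0,0,0],
    [0,0,0.002,0,0,0,0],
  ],
)

```text
time: 22.9
tool_pos: [0.5054, -0.0281, 0.1172]
tool_rot: [0.116, 0.993, -0.001, 0.001]
contact_force: [-2.5, 0.2, 13.9]
gripper_width: 0.0003
gripper_force: 7.0
```

The lid is shut (slope about 0, 14 N at the stop). I back off and check the real fingertip height before pressing the key.

Emit:
carry_out(
  moves=[
    [0,0,-0.01,0,0,0,0],
    [0,0,-0.03,0,0,0,0],
    [0,0,-0.06,0,0,0,0],
    [0,0,-0.1,0,0,0,0],
    [0,0,-0.13,0,0,0,0],
    [0,0,-0.13,0,0,0,0],
    [0,0,-0.13,0,0,0,0],
  ],
)

```text
time: 23.6
tool_pos: [0.5051, -0.0279, 0.2461]
tool_rot: [0.117, 0.993, -0.001, 0.002]
contact_force: [-0.4, -0.5, -0.4]
gripper_width: 0.0005
gripper_force: 0.0
```

```bash
python3 lp.py | head -2
python3 - <<'E'
from kin import *
p,Rt,s=tool()
for n in ('side','scene'):
    p_,d,c=snap(n);W=cloud(d,c);l=Rt.inv().apply((W-p).reshape(-1,3));l=l[np.isfinite(l[:,0])]
    k=(abs(l[:,0])<.06)&(abs(l[:,1])<.06)&(l[:,2]>-.06)&(l[:,2]<.06)
    print(n,k.sum());
    for z0 in np.arange(-.06,.05,.01):
        kk=k&(l[:,2]>=z0)&(l[:,2]<z0+.01)
        if kk.sum(): print(round(z0,3),kk.sum(),np.percentile(l[kk],[3,97],axis=0).round(3).tolist())
kt=O+.004*cx-.088*cy;print(kt)
goto([kt[0],kt[1],.20],TD)
E
```

```text
23.6 [ 0.50511609 -0.02792204  0.24605638] [-0.43 -0.49 -0.39] 0.0005263644616695273
slope [-0.0006  0.0004  0.117 ]
side 10
-0.01 9 [[-0.009, -0.01, -0.004], [0.009, -0.008, -0.001]]
0.0 1 [[-0.001, -0.006, 0.001], [-0.001, -0.006, 0.001]]
scene 211
-0.05 8 [[0.006, -0.014, -0.044], [0.016, 0.011, -0.04]]
-0.04 51 [[-0.004, -0.012, -0.04], [0.015, 0.012, -0.03]]
-0.03 46 [[-0.004, -0.01, -0.03], [0.014, 0.01, -0.021]]
-0.02 46 [[-0.007, -0.009, -0.02], [0.014, 0.009, -0.01]]
-0.01 48 [[-0.007, -0.008, -0.01], [0.014, 0.01, -0.001]]
0.0 12 [[-0.006, -0.007, 0.0], [0.013, 0.007, 0.002]]
[ 0.54009729 -0.14433127  0.        ]
shift [-0.0622 -0.1051  0.0439] rot [-0.0004 -0.0018  0.    ] rows>= 2.6
```

```bash
cat >> kin.py <<'E'
tl=np.radians(25); kz=-np.cos(tl)*UP+np.sin(tl)*cy
KR={s:tframe(kz,s*cx) for s in (1,-1)}
key=O+.004*cx-.089*cy+[0,0,.0685]
E
python3 - <<'E'
from kin import *
p,Rt,s=tool();print(s['joints'].round(2))
for sg in (1,-1):
    K=KR[sg]; print(sg,'x axis',K.as_matrix()[:,0].round(2))
    for h in (.08,.01,-.012):
        q=key+[0,0,h]-.002*kz; print(h,q.round(4),ik(q,K,.22))
    goto(key+[0,0,.08]-.002*kz,K)
E
```

```text
[-0.28  0.34  1.7  -0.    1.1  -1.61]
1 x axis [0.21 0.88 0.42]
0.08 [ 0.5397 -0.1461  0.1503] (array([-0.62,  0.52,  1.71,  0.45,  1.13, -0.63]), '')
0.01 [ 0.5397 -0.1461  0.0803] (array([-0.62,  0.65,  1.72,  0.48,  1.  , -0.7 ]), '')
-0.012 [ 0.5397 -0.1461  0.0583] (array([-0.62,  0.69,  1.72,  0.5 ,  0.96, -0.73]), '')
shift [-0.0623 -0.1069  0.0936] rot [-0.344   0.3411  1.5431] rows>= 10.8
-1 x axis [-0.21 -0.88 -0.42]
0.08 [ 0.5397 -0.1461  0.1503] (array([-0.62,  0.52,  1.71,  0.45,  1.13,  2.51]), '')
0.01 [ 0.5397 -0.1461  0.0803] (array([-0.62,  0.65,  1.72,  0.48,  1.  ,  2.44]), '')
-0.012 [ 0.5397 -0.1461  0.0583] (array([-0.62,  0.69,  1.72,  0.5 ,  0.96,  2.41]), '')
shift [-0.0623 -0.1069  0.0936] rot [-0.3411 -0.344  -1.5439] rows>= 10.8
```

Emit:
carry_out(
  moves=[
    [-0.003,-0.008,0,-0.03,0.03,0.12,0],
    [-0.01,-0.02,0,-0.06,0.06,0.25,0],
    [-0.018,-0.035,0,-0.09,0.09,0.38,0],
    [-0.026,-0.05,0.005,-0.12,0.12,0.51,0],
    [-0.034,-0.065,0.01,-0.15,0.15,0.64,0],
    [-0.042,-0.08,0.02,-0.18,0.18,0.77,0],
    [-0.05,-0.095,0.03,-0.21,0.21,0.9,0],
    [-0.056,-0.1,0.04,-0.24,0.24,1.03,0],
    [-0.06,-0.105,0.05,-0.27,0.27,1.16,0],
    [-0.062,-0.107,0.06,-0.3,0.3,1.29,0],
    [-0.062,-0.107,0.075,-0.33,0.325,1.42,0],
    [-0.062,-0.107,0.09,-0.344,0.341,1.543,0],
    [-0.062,-0.107,0.0936,-0.344,0.341,1.543,0],
    [-0.062,-0.107,0.0936,-0.344,0.341,1.543,0],
    [-0.062,-0.107,0.0936,-0.344,0.341,1.543,0],
  ],
)

```text
time: 25.3
tool_pos: [0.5411, -0.1465, 0.1522]
tool_rot: [0.765, 0.606, 0.171, -0.133]
contact_force: [-0.7, -0.1, -0.1]
gripper_width: 0.0005
gripper_force: 0.0
```

Run:
```python
from kin import *
p,Rt,s=tool();print(s['time'],p,s['contact_force'].round(2),s['joints'].round(2))
for h in (.08,.004,-.012): goto(key+[0,0,h]-.002*kz,KR[1])
# key position from side cam
p_,d,c=snap('side');W=cloud(d,c);h=cv2.cvtColor(p_,cv2.COLOR_RGB2HSV)
m=(h[...,0]<14)&(h[...,1]>190)&(h[...,2]>90)&np.isfinite(W[...,0])&(np.linalg.norm(W-key,axis=2)<.03)
q=W[m]-O;print(m.sum(),np.percentile(np.c_[q@cx,q@cy,W[m][:,2]],[5,50,95],axis=0).round(4))
```

```text
25.3 [ 0.54113266 -0.14647143  0.15219027] [-0.71 -0.08 -0.14] [-0.68  0.6   1.64  0.43  1.14 -0.68]
shift [-0.0008 -0.0015  0.0017] rot [0.0031 0.0004 0.0038] rows>= 0.0
shift [-0.0329 -0.0018  0.0706] rot [0.0031 0.0004 0.0038] rows>= 1.6
shift [-0.0396 -0.0019  0.0851] rot [0.0031 0.0004 0.0038] rows>= 1.9
87 [[-0.0062 -0.1002  0.058 ]
 [ 0.0041 -0.0968  0.0679]
 [ 0.0144 -0.0778  0.0713]]
```

Emit:
carry_out(
  moves=[
    [-0.004,-0.001,0.01,0,0,0,0],
    [-0.01,-0.0015,0.024,0,0,0,0],
    [-0.018,-0.0018,0.04,0,0,0,0],
    [-0.026,-0.0018,0.056,0,0,0,0],
    [-0.031,-0.0018,0.066,0,0,0,0],
    [-0.032,-0.0018,0.0685,0,0,0,0],
    [-0.033,-0.0018,0.071,0,0,0,0],
    [-0.034,-0.0018,0.0735,0,0,0,0],
    [-0.0355,-0.0018,0.076,0,0,0,0],
    [-0.0365,-0.0018,0.0785,0,0,0,0],
    [-0.0365,-0.0018,0.0785,0,0,0,0],
  ],
)

```text
time: 26.45
tool_pos: [0.5392, -0.1459, 0.0655]
tool_rot: [0.766, 0.605, 0.171, -0.133]
contact_force: [-1.3, 1.0, 2.3]
gripper_width: 0.0001
gripper_force: 0.9
```

```bash
cat > kp.py <<'E'
from kin import *
p,Rt,s=tool();print(s['time'],p,s['contact_force'].round(2))
for h in (-.008,-.012): goto(key+[0,0,h]-.002*kz,KR[1])
p_,d,c=snap('side');W=cloud(d,c);h=cv2.cvtColor(p_,cv2.COLOR_RGB2HSV)
m=(h[...,0]<14)&(h[...,1]>190)&(h[...,2]>60)&np.isfinite(W[...,0])&(np.linalg.norm(W-key,axis=2)<.03)
q=W[m]-O;print(m.sum(),np.percentile(np.c_[q@cx,q@cy,W[m][:,2]],[5,50,95],axis=0).round(4).tolist() if m.sum() else '')
E
python3 kp.py
```

```text
26.45 [ 0.5391772  -0.14589607  0.06548   ] [-1.35  0.96  2.25]
shift [-0.0014  0.0005  0.0028] rot [0.003  0.     0.0017] rows>= 0.1
shift [-0.0031  0.0005  0.0065] rot [0.003  0.     0.0017] rows>= 0.1
0
```

Contact with the key. I keep pushing down to the stop.

Emit:
carry_out(
  moves=[
    [-0.0008,0,0.0017,0,0,0,0],
    [-0.0016,0,0.0034,0,0,0,0],
    [-0.0024,0,0.005,0,0,0,0],
    [-0.0024,0,0.005,0,0,0,0],
  ],
)

```text
time: 26.9
tool_pos: [0.5393, -0.146, 0.0616]
tool_rot: [0.766, 0.605, 0.172, -0.133]
contact_force: [-3.8, -0.0, 13.2]
gripper_width: 0.0005
gripper_force: 6.8
```

Emit:
carry_out(
  moves=[
    [-0.0005,0,0.001,0,0,0,0],
    [-0.0007,0,0.0015,0,0,0,0],
    [-0.0007,0,0.0015,0,0,0,0],
  ],
)

```text
time: 27.2
tool_pos: [0.5393, -0.146, 0.0613]
tool_rot: [0.765, 0.606, 0.172, -0.133]
contact_force: [-5.7, -0.4, 21.3]
gripper_width: 0.0005
gripper_force: 10.9
```

Emit:
carry_out(
  moves=[
    [0.004,0,-0.009,0,0,0,0],
    [0.012,0,-0.027,0,0,0,0],
    [0.025,0,-0.055,0,0,0,0],
    [0.04,0,-0.09,0,0,0,0],
    [0.056,0,-0.13,0,0,0,0],
    [0.056,0,-0.16,0,0,0,0],
    [0.056,0,-0.2,0,0,0,0],
    [0.056,0,-0.2,0,0,0,0],
    [0.056,0,-0.2,0,0,0,0],
  ],
)

```text
time: 28.1
tool_pos: [0.5313, -0.1797, 0.2636]
tool_rot: [0.766, 0.605, 0.171, -0.131]
contact_force: [0.3, 0.1, -0.2]
gripper_width: 0.0007
gripper_force: 0.0
```

```bash
python3 kp.py; python3 lp.py|sed -n 2p
python3 - <<'E'
from kin import *
from fit import *
# egg through the clear lid
for n in('side','wrist','scene'):
    p_,d,c=snap(n);W=cloud(d,c);h=hsv(p_)
    k=(h[...,0]<14)&(h[...,1]>150)&(h[...,2]>60)&np.isfinite(W[...,0])&(np.linalg.norm(W-key,axis=2)<.03)
    if k.sum(): print(n,'key z',k.sum(),np.percentile(W[k][:,2],[10,50,90,97]).round(4))
    save(p_,'end_%s.png'%n)
E
```

```text
28.1 [ 0.53126951 -0.17965443  0.26360467] [ 0.28  0.11 -0.23]
shift [-0.0534 -0.0009  0.1971] rot [0.0059 0.0019 0.0018] rows>= 4.1
shift [-0.055  -0.0009  0.2008] rot [0.0059 0.0019 0.0018] rows>= 4.2
60 [[-0.0071, -0.0988, 0.0535], [0.0041, -0.0949, 0.0566], [0.0151, -0.0782, 0.0596]]
slope [0.0017 0.001  0.1169]
side key z 104 [0.0534 0.0566 0.0591 0.0603]
wrist key z 110 [0.0528 0.0549 0.056  0.0564]
scene key z 72 [0.0516 0.0552 0.0585 0.0591]
```

```bash
python3 -c "
from workcell import order
print(order.job_done())"
```

```text
the job is handed in; nothing more can be done
None
```

I've handed the job in, but no verdict came back: the egg is blunt end up in the free ring (leaning about 6° when last measured, before the lid was shut), the lid is shut, and the start key is down to its stop.

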